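Set two turned pieces on the spray stand and give them a burst of lacquer

TASK

Get the two turned wooden pieces ready for lacquer: stand the tall vase upright on the higher round plinth, the one farther from the spray can, and the small lidded jar upright on the lower plinth nearer the can, each wholly on its plinth and set down without dropping it or tipping it over. Only when both stand there by themselves, press the can's nozzle cap fully down for at least half a second and let it spring back up. Leave both pieces standing on their plinths, and do not disturb the other things on the bench.

Things in the scene. Friction and masses are not known exactly. Their poses are not given: they have to be found in the camera images.
- vase: The tall vase: turned from bare pale wood, bottle-shaped, 140 mm tall. Foot 42 mm across, straight body 48 mm across from 12 to 62 mm up, then a shoulder and a straight neck 24 mm across from 92 mm up to the top. Loose, 0.1 to 0.2 kg, starts upright on the bench. Origin at the centre of its underside, z up its axis; round.
- jar: The small lidded jar: turned from bare pale wood, 76 mm tall. Straight body 54 mm across from the bench to 52 mm up, a low domed lid (fast to it) with a small knob 18 mm across on top. Loose, 0.08 to 0.17 kg, starts upright on the bench. Origin at the centre of its underside, z up its axis; round.
- stand: Spray stand, fixed: plywood board 120 x 410 mm, 12 mm thick, with two round plinths and a clamped spray can in a row along its y. Origin on the bench under the lower plinth; z up, y towards the can. Lower plinth at y = 0, higher at y = -125 mm; aluminium can at y = +140 mm, 52 mm across, to 142 mm above the bench, nozzle cap above it. Board from y = -193 to +217 mm.
- pad_near (a point): Centre of the flat top of the lower plinth, nearer the can: a round wooden disc 90 mm across, its top 30 mm above the bench. z up.
- pad_far (a point): Centre of the flat top of the higher plinth, farther from the can: 90 mm across, its top 50 mm above the bench. z up.
- nozzle_top (a point): Centre of the top of the can's white nozzle cap, a cylinder 23 mm across and 20 mm high, 164 mm above the bench when up. It moves down with the cap.
- nozzle (a joint): Travel of the nozzle cap: 0 up, 0.006 m fully down; a spring pushes it back up (about 1.5 N to start, 5.6 N fully down).
- glue: Bystander among the pieces: white plastic glue bottle, 52 mm across, 120 mm tall. Origin under its centre.
- holder: Bystander among the pieces: turned pale-wood candle holder, a low open cup 60 mm across and 36 mm tall. Origin under its centre.
- block: Bystander: cork sanding block 65 x 110 x 40 mm. Origin under its centre.
Things that resemble listed ones, but are neither listed nor needed, are in the scene too. Leave any blue or orange look-alike of the jar alone.

How it is judged (in metres and radians):
On the way, in this order (a step that is already met when the one before it is completed fails the run):
1. the vase stands upright on the higher plinth and the jar on the lower one, both let go and still (horizontal distance between vase and pad_far below 0.025 m and z of vase in the frame of pad_far between -0.005 and 0.005 m and angle between each of vase, jar's own z axis and vertical below 0.1 rad and horizontal distance between jar and pad_near below 0.02 m and z of jar in the frame of pad_near between -0.005 and 0.005 m and contact force between the fingers and vase below 0.05 N and contact force between the fingers and jar below 0.05 N and linear speed of each of vase, jar below 0.02 m/s), for 0.2 s.
2. the nozzle cap is held fully down while both stand there (value of joint nozzle above 0.0048 m and horizontal distance between vase and pad_far below 0.025 m and z of vase in the frame of pad_far between -0.005 and 0.005 m and angle between each of vase, jar's own z axis and vertical below 0.1 rad and horizontal distance between jar and pad_near below 0.02 m and z of jar in the frame of pad_near between -0.005 and 0.005 m), for 0.3 s.
At the end, for the whole second after the job is handed in: The vase stands on the higher plinth (underside at its top within 5 mm, axis within 25 mm of its centre, tilt below 0.1 rad), the jar on the lower plinth (the same, within 20 mm of its centre), both released and at rest, and the nozzle cap is up again (below 1.5 mm) (all of step 1 and value of joint nozzle below 0.0015 m); the robot touches nothing.
It fails at once if the nozzle is pressed (over 3 mm) before both pieces stand released on their plinths (value of joint nozzle above 0.003 m and not (horizontal distance between vase and pad_far below 0.025 m and z of vase in the frame of pad_far between -0.005 and 0.005 m and angle between each of vase, jar's own z axis and vertical below 0.1 rad and horizontal distance between jar and pad_near below 0.02 m and z of jar in the frame of pad_near between -0.005 and 0.005 m and contact force between the fingers and vase below 0.05 N and contact force between the fingers and jar below 0.05 N)).
It fails at once if the vase or the jar is tipped over (over 0.7 rad) (angle between any of vase, jar's own z axis and vertical above 0.7 rad).
It fails at once if the vase or the jar is dropped: falls freely by more than about 10 mm (over 0.45 m/s while no finger touches it) ((linear speed of vase above 0.45 m/s and contact force between the fingers and vase below 0.02 N) or (linear speed of jar above 0.45 m/s and contact force between the fingers and jar below 0.02 N)).
It fails at once if the glue bottle, candle holder or sanding block is moved by more than 30 mm (distance of any of glue, holder, block from where it was at the start of the episode above 0.03 m).
It fails at once if the glue bottle or the candle holder is knocked over (angle between any of glue, holder's own z axis and vertical above 0.6 rad).
It also fails if it takes over 69 s, if anything falls off the work surface, if the arm or the gripper's body presses on something with over 40 N, if the wrist force passes 120 N, or if a joint passes its speed limit or range.

ROBOT

A 6-joint arm with a two-finger parallel gripper is mounted at the origin on the work surface. World frame = base frame: x ahead of the robot, y to its left, z up, the work surface at z = 0. Lengths are in m, angles in degrees, forces in N, time in s.
With the tool pointing down it reaches from about 0.375 to 0.9 m from the base axis. Payload 3.1 kg.
Tool frame: the origin (TCP) lies on the centre line of the jaws, within the pads' length; the fingertips stand 8 mm ahead of it and the grasp point (between the pads) lies 11 mm behind it; y points along the fingers, x is the direction in which the jaws open and shut, and the axes are right-handed (so a half turn about y gives the same grasp; the last joint's range is limited). The gripper opens to 87 mm and grips with 3 to 60 N. Pads are 19 mm wide; open, the fingers measure 117 mm over their backs; the gripper's body (75 mm by 190 mm) begins 51 mm behind the grasp point.
Start: joints at [60.648, 30.224, 82.088, -0, 67.689, -10.227], TCP at [0.205, 0.59, 0.231] pointing down, gripper open.
Joint ranges: [-176.69, 176.69], [-43.24, 126.21], [12.49, 139.97], [-82, 262], [0, 151.66], [-163.58, 163.58]. Speed limits (degrees/s): [159.86, 159.86, 180, 180, 180, 180].

INTERFACE

Orientations are given as a 3x3 rotation matrix whose columns are the frame's x, y, z axes.
In Python, from rig import read_state, imaging, job, spotter gives the robot as it stands.
- The arm moves only by the tool apply_moves, never from a script. Its argument "steps" is a list of rows, each an object of numbers: "x", "y", "z": the shift along the world's x, y, z in mm; "spin": the turn about the world's z in rad. In form: [{"x": .., "y": .., "z": .., "spin": ..}, ...]. A call has 1 to 12 rows; each row shifts and turns the pose as measured when the row begins; what a row does not reach is not made up. A row lasts 1/10 s, in which the tool goes at most 50 mm and 8.59 degrees, less where a joint would pass 70% of its speed; a pose out of reach is approached as far as the arm can. A call is refused whole if a number of a shift passes 50 or a number of a turn 0.15, either way. A call with a gripper value outside its range is refused whole. "grip" is the finger opening in mm, from 0 to 87, set as the call begins (left out, the last holds). The fingers move at their own pace and stop on an object; the grip force is fixed at half the most. Time passes only in rows, so rows that do not move let the fingers close. It gives the time, the measured TCP pose, the force and the opening at its end, in the units of the state.
- read_state(): the state, without advancing time (a new reading comes with each control period).
- imaging.capture(name): name is "side" or "top"; returns the picture (384x512x3 uint8, red, green, blue); there is no depth.
- imaging.camera_params(name): a dict with "fov_y" (degrees; the focal length in pixels is half the picture's height over the tangent of half this angle, whatever the lens; pixels are square), "cx", "cy" (the principal point, pixels), "R" (3x3) and "t" (3): a world point X has camera coordinates R X + t. Camera axes: x right, y down, z forward; pixel columns grow to the right and rows downward; lengths in m; the calibration is good to about 2 mm. A picture is of the moment at which its call begins. camera_params takes no time and is no camera call.
- job.hand_in(): hands the job in, once; it reports no verdict.
Trained networks look in the newest picture that a camera, given by its name, has taken for a name from the list of things; names that differ only in an ending like _2 or _b are one class to them, and where a whole thing is asked for, a point or a joint stands for the part that bears it (a point fixed in the world has none). Each returns a list of dicts, best first, with "score" (0 to 1); they miss things now and then, are a little off and sometimes report something else, mostly with a low value. They report only what shows in the picture. A call takes as long as a camera call. They do not tell look-alikes from the thing itself.
- spotter.cut_out(name, camera): "mask" (384x512 bool, what is visible of it) and "rect" ([left, top, width, height] in pixels, round what is visible of it).
The state is a dict: "time_s": time; "joint_positions": joint angles; "qvel": joint speeds; "tau": joint torques, N m; "position": TCP position; "tcp_rot": TCP orientation; "force": force on the tool from outside, world axes, zero at the start; "moment": the same for the moment, N m; "opening": opening from 0.0 (shut) to 1.0 (fully open).
Only numpy, scipy, OpenCV 4.12 (cv2) and the standard library are available. Lean on these libraries where they do the work, as an engineer would, in place of code of your own. Each camera call takes 0.05 s, during which the arm holds its last target.

## Working session

There is one attempt and no reset: what is moved stays moved. The work goes in short steps, Python scripts to look and compute and a tool call to move; the robot and the scene stay as the last step left them, time stands still between calls to the robot, and variables do not carry over. Pictures are saved under pics/ and viewed, and the job is handed in when it is done.

Besides the shell and the picture viewer there is one more tool, called after ">>>" by a JSON object that holds its "fn" and its "kwargs". apply_moves: Moves the arm, as the interface text tells. Its arguments: {"type":"object","properties":{"steps":{"type":"array"},"grip":{"type":"number"}},"required":["steps"]}

```bash
mkdir -p pics; ls; python3 - <<'E'
from rig import read_state, imaging
import cv2
s=read_state();print(s)
for n in("side","top"):
    im=imaging.capture(n);cv2.imwrite(f"pics/{n}0.png",im[:,:,::-1])
    print(n,imaging.camera_params(n))
E
```

```text
pics
{'time_s': 0.0, 'joint_positions': array([ 6.06474266e+01,  3.02775555e+01,  8.21566177e+01, -1.41773299e-03,
        6.76879426e+01, -1.02261464e+01]), 'qvel': array([-0.01116976,  0.09543123,  0.04726544, -0.03574222, -0.15497929,
       -0.02576646]), 'tau': array([-3.53522619e-04, -4.40043819e+01, -1.76588559e+01,  6.33081933e-02,
        5.83057653e-02, -1.45943736e-04]), 'position': array([0.20439575, 0.58987952, 0.22958545]), 'tcp_rot': array([[ 3.27643735e-01, -1.02478366e-03, -9.44800790e-01],
       [ 9.44799009e-01, -1.86892315e-03,  3.27645144e-01],
       [-2.10152546e-03, -9.99997728e-01,  3.55873628e-04]]), 'force': array([ 0.57480378,  0.44249914, -0.30600118]), 'moment': array([-0.00227417, -0.0184419 , -0.00207701]), 'opening': 1.0031027536812607}
side {'fov_y': 52.326374939316985, 'cx': 256.96062445063205, 'cy': 189.85035114093213, 'R': array([[ 0.82925417, -0.55885014, -0.00490344],
       [-0.29534073, -0.43076133, -0.85277109],
       [ 0.47445903,  0.70861217, -0.52226184]]), 't': array([-0.43363536,  0.23836965,  1.10919216])}
top {'fov_y': 49.393345803607644, 'cx': 259.13153802214055, 'cy': 192.22035611891195, 'R': array([[-0.03732096, -0.99929239, -0.00467571],
       [-0.97850721,  0.03749348, -0.20277543],
       [ 0.20280725, -0.00299255, -0.97921411]]), 't': array([-0.01543607,  0.51943588,  1.30335624])}
```

View pics/side0.png

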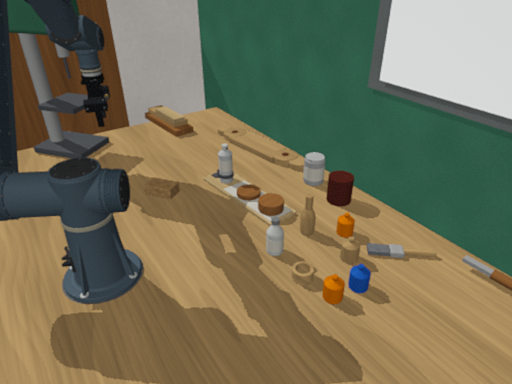

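View pics/top0.png

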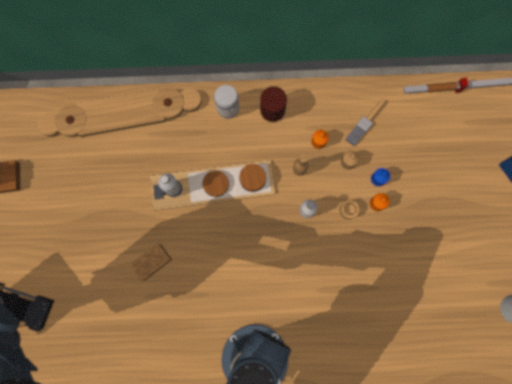

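The side view shows the can at about (226,160), the lower plinth at (248,192) and the higher one at (271,204). The vase is at (308,215), the wooden jar at (350,250), the glue at (275,238) and the holder at (303,270). In the top view, the same things sit at (170,185), (216,183), (253,178), (300,166), (349,160), (309,208) and (349,209). Next I'll measure with silhouette fits.

```bash
cat > h.py <<'E'
import numpy as np, cv2
from rig import imaging, spotter
from scipy.optimize import least_squares
P={n:imaging.camera_params(n) for n in("side","top")}
def proj(n,X):
    p=P[n];X=np.atleast_2d(X);f=192/np.tan(np.radians(p["fov_y"]/2))
    c=X@np.array(p["R"]).T+p["t"];return np.c_[f*c[:,0]/c[:,2]+p["cx"],f*c[:,1]/c[:,2]+p["cy"]]
def ray(n,u,v,z):
    p=P[n];f=192/np.tan(np.radians(p["fov_y"]/2));R=np.array(p["R"])
    C=-R.T@p["t"];d=R.T@np.array([(u-p["cx"])/f,(v-p["cy"])/f,1]);return C+d*(z-C[2])/d[2]
PROF={"vase":[(0,21),(.1,21),(12,24),(62,24),(92,12),(140,12)],"jar":[(0,27),(52,27),(62,17),(65,9),(76,9)],
"glue":[(0,26),(85,26),(100,10),(120,8)],"holder":[(0,30),(36,30)]}
a=np.linspace(0,2*np.pi,48,endpoint=False)
def sil(n,name,x,y,z0=0):
    # filled silhouette centroid, supersampled; union of convex hulls of adjacent rings
    S=8;pts=[]
    for h,r in PROF[name]:
        pts.append(proj(n,np.c_[x+r/1e3*np.cos(a),y+r/1e3*np.sin(a),np.full(48,z0+h/1e3)]))
    allp=np.vstack(pts);o=np.floor(allp.min(0))-1;wh=((allp.max(0)-o+2)*S).astype(int)
    m=np.zeros((wh[1],wh[0]),np.uint8)
    for p,q in zip(pts,pts[1:]):
        hull=cv2.convexHull(np.float32((np.vstack([p,q])-o)*S));cv2.fillConvexPoly(m,np.int32(np.round(hull)),1)
    v,u=np.nonzero(m);return np.array([u.min()/S+o[0],u.max()/S+o[0],v.min()/S+o[1],v.max()/S+o[1],u.mean()/S+o[0],v.mean()/S+o[1]]),len(u)/S/S
def cen(m):
    v,u=np.nonzero(m);return np.array([u.mean(),v.mean()])
E
python3 - <<'E'
from h import *
import pickle
out={}
for n in("side","top"):
    imaging.capture(n)
    for k in("vase","jar","glue","holder","block","stand","nozzle_top"):
        L=spotter.cut_out(k,n);out[n,k]=L
        for d in L[:6]: print(n,k,round(d["score"],2),d["rect"],d["mask"].sum(),cen(d["mask"]).round(1))
pickle.dump(out,open("m.pkl","wb"))
E
```

```text
side vase 0.69 [298.1, 193.1, 18.7, 40.8] 471 [307.2 216.2]
side jar 0.92 [339.7, 235.5, 20.2, 23.1] 423 [349.5 250. ]
side jar 0.88 [344.9, 260.8, 27.0, 32.5] 491 [358.4 278.4]
side jar 0.75 [320.0, 273.4, 22.5, 28.7] 509 [332.5 288.7]
side jar 0.66 [334.1, 210.2, 23.9, 28.1] 375 [344.6 225. ]
side glue 0.84 [267.6, 215.0, 18.2, 39.0] 529 [274.  237.5]
side holder 0.78 [292.2, 262.2, 20.9, 23.1] 451 [301.8 272.6]
side block 0.81 [144.7, 176.3, 34.6, 20.8] 531 [161.4 187.2]
side block 0.55 [220.4, 143.0, 4.9, 5.7] 44 [223.7 146.2]
side stand 0.94 [205.1, 146.1, 88.2, 78.1] 2419 [246.6 191. ]
top vase 0.55 [293.6, 156.0, 16.8, 23.7] 256 [300.6 165.3]
top jar 0.84 [371.4, 194.4, 19.8, 19.5] 287 [379.5 201.8]
top jar 0.83 [311.9, 129.8, 15.3, 21.5] 242 [319.7 139.3]
top jar 0.82 [342.6, 149.5, 16.3, 19.8] 257 [349.7 159.9]
top jar 0.53 [370.2, 168.0, 19.8, 19.6] 268 [380.2 177.2]
top glue 0.66 [299.1, 200.6, 15.9, 21.0] 262 [308.4 208.8]
top holder 0.58 [338.1, 203.5, 24.2, 16.8] 302 [349.3 209.7]
top block 0.65 [132.5, 243.9, 35.0, 36.8] 784 [151.2 262. ]
top stand 0.71 [151.5, 161.3, 123.9, 48.4] 4407 [212.5 184.9]
top stand 0.2 [293.4, 155.1, 17.2, 21.5] 277 [301.5 166.4]
top nozzle_top 0.38 [161.0, 179.2, 7.2, 8.1] 49 [164.9 179.7]
```

```bash
python3 - <<'E'
from h import *
import pickle
o=pickle.load(open("m.pkl","rb"))
def pick(n,k,c):
    return min((d for d in o[n,k]),key=lambda d:np.hypot(*(cen(d["mask"])-c)))
for k,cs,ct in(("vase",(307,216),(300,165)),("jar",(349,250),(350,160)),("glue",(274,237),(308,208)),("holder",(302,272),(349,209))):
    ms={"side":cen(pick("side",k,cs)["mask"]),"top":cen(pick("top",k,ct)["mask"])}
    x0=ray("top",*ms["top"],.03)[:2]
    for cams in(("side",),("top",),("side","top")):
        r=least_squares(lambda p:np.concatenate([sil(n,k,*p)[0][4:]-ms[n] for n in cams]),x0,diff_step=5e-3)
        print(k,cams,(r.x*1e3).round(1),r.fun.round(2),[sil(n,k,*r.x)[1] for n in cams])
for k,c in (("orangeA",(319.7,139.3)),("orangeB",(379.5,201.8)),("blue",(380.2,177.2))): print(k,ray("top",*c,.035)[:2])
for n,(x,y) in(("side",(195,130)),("top",(140,145))):
    im=cv2.imread(f"pics/{n}0.png")[y:y+100,x:x+140];cv2.imwrite(f"pics/{n}_st.png",cv2.resize(im,None,fx=5.7,fy=5.7,interpolation=cv2.INTER_CUBIC))
for n,(x,y) in(("side",(260,180)),("top",(285,120))):
    im=cv2.imread(f"pics/{n}0.png")[y:y+130,x:x+140];cv2.imwrite(f"pics/{n}_pc.png",cv2.resize(im,None,fx=4,fy=4,interpolation=cv2.INTER_CUBIC))
E
```

```text
vase ('side',) [ 601.7 -169.5] [ 0. -0.] [487.734375]
vase ('top',) [ 603.9 -174.8] [ 0. -0.] [247.859375]
vase ('side', 'top') [ 602.2 -172.4] [ 0.71  0.34 -0.67  0.53] [486.171875, 247.5]
jar ('side',) [ 622.5 -339.2] [ 0. -0.] [455.015625]
jar ('top',) [ 623.1 -343.4] [-0.01 -0.01] [284.71875]
jar ('side', 'top') [ 622.3 -341.3] [ 0.45  0.39 -0.61  0.24] [457.859375, 284.578125]
glue ('side',) [ 459.  -186.6] [0. 0.] [576.703125]
glue ('top',) [ 458.8 -192.1] [-0.  0.] [286.03125]
glue ('side', 'top') [ 458.3 -189.9] [ 0.47  0.68 -0.66  0.17] [579.953125, 286.359375]
holder ('side',) [ 453.5 -325.6] [ 0. -0.] [474.296875]
holder ('top',) [ 455.3 -330. ] [0.   0.01] [312.359375]
holder ('side', 'top') [ 453.9 -327.5] [ 0.59  0.36 -0.7   0.45] [474.09375, 312.15625]
orangeA [ 0.69694791 -0.24650798]
orangeB [ 0.47515645 -0.42767236]
blue [ 0.55767962 -0.43791309]
```

View pics/side_st.png

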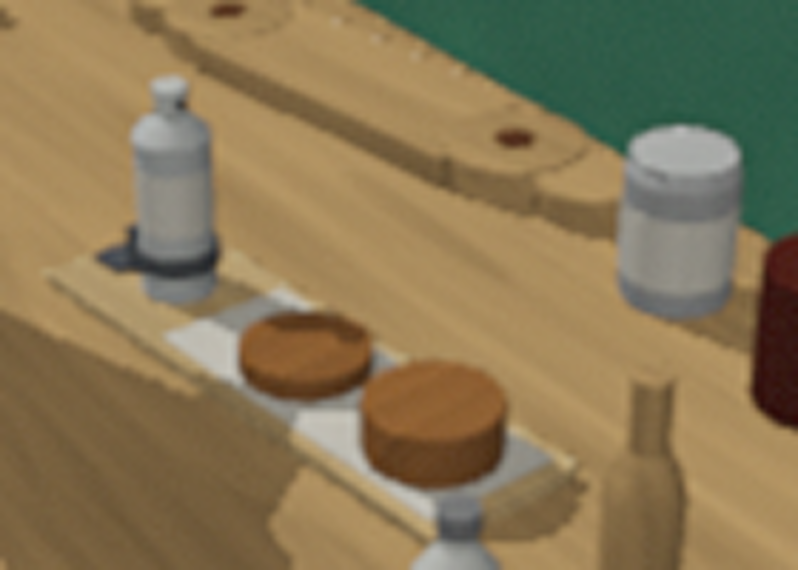

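View pics/top_st.png

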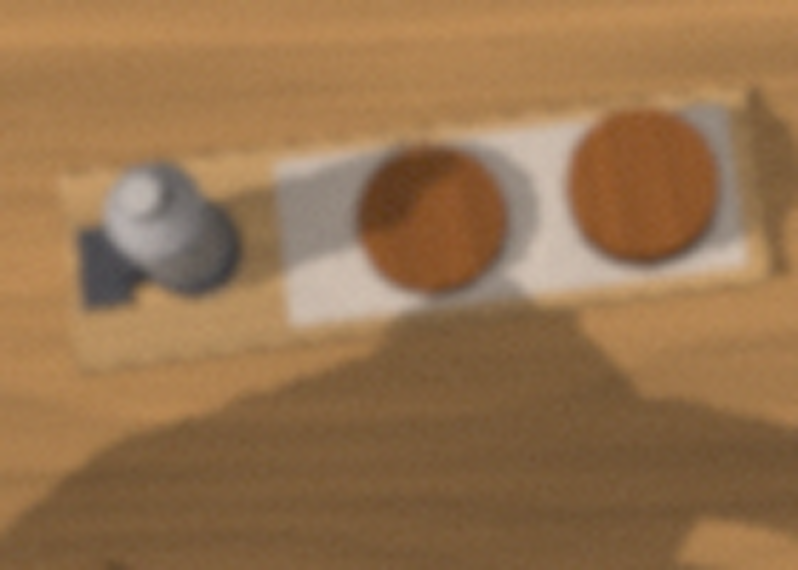

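View pics/side_pc.png

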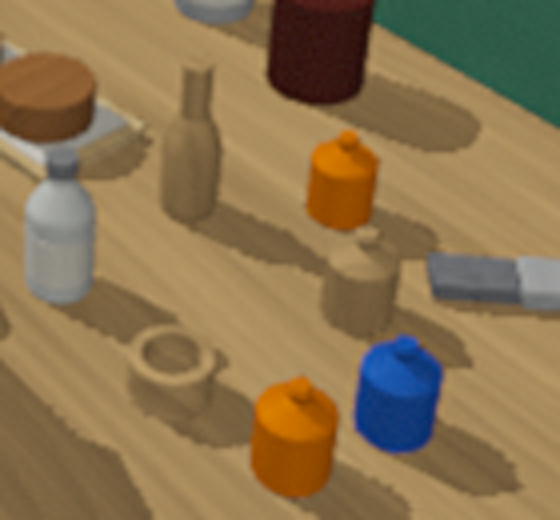

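View pics/top_pc.png

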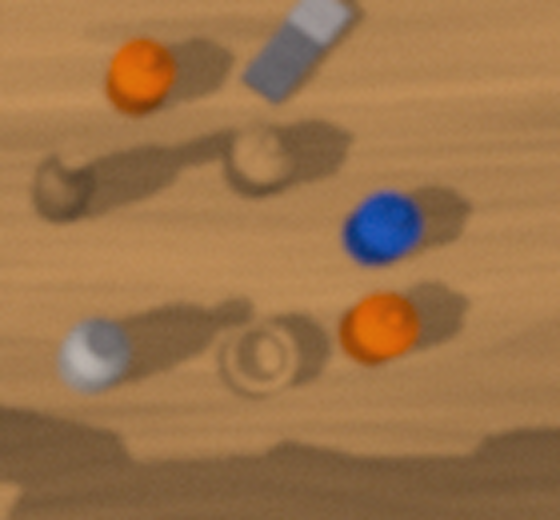

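```bash
python3 - <<'E'
from h import *
ms={}
PROF["far"]=[(12,45),(50,45)];PROF["near"]=[(12,45),(30,45)];PROF["cap"]=[(144,11.5),(164,11.5)]
for n,cs in(("side",{"near":(248,192),"far":(271,204)}),("top",{"near":(216,183),"far":(253,178)})):
    im=cv2.imread(f"pics/{n}0.png");hsv=cv2.cvtColor(im,cv2.COLOR_BGR2HSV).astype(int)
    m=((hsv[...,1]>150)&(hsv[...,0]<15)).astype(np.uint8)
    N,lab,st,ce=cv2.connectedComponentsWithStats(m)
    for k,c in cs.items():
        l=lab[c[1],c[0]];print(n,k,l,st[l] if l else hsv[c[1],c[0]],ce[l]); ms[n,k]=ce[l]
def pts(p):
    x,y,t=p;d=np.array([-np.sin(t),np.cos(t)])
    return {"near":np.array([x,y]),"far":np.array([x,y])-.125*d,"can":np.array([x,y])+.14*d}
cap={"top":(165.8,179.2),"side":(224.6,144.2)}
def f(p,cams=("side","top"),full=False):
    q=pts(p);r=[]
    for n in cams:
        for k in("near","far"): r+=list(sil(n,k,*q[k])[0][4:]-ms[n,k])
        r+=list(.5*(proj(n,np.r_[q["can"],.164])[0]-cap[n]))
    return np.array(r)
for cams in(("side","top"),("side",),("top",)):
    r=least_squares(f,[.57,.03,.1],diff_step=5e-3,args=(cams,))
    print(cams,r.x,r.fun.round(2));print({k:(v*1e3).round(1) for k,v in pts(r.x).items()})
    for n in cams:
        for k in("near","far"):print(n,k,sil(n,k,*pts(r.x)[k]))
E
```

```text
side near 0 [ 15 164 143] [260.23438265 194.43914959]
side far 0 [ 15 164 140] [260.23438265 194.43914959]
top near 10 [204 172  24  24 442] [215.42533937 183.23076923]
top far 9 [241 164  24  26 493] [252.35902637 176.9979716 ]
('side', 'top') [0.56580615 0.11546374 0.06091107] [-11.12  -3.43  10.23   9.     0.89  -0.59  -1.76  -1.22  -1.56   0.56
  -1.91  -1.73]
{'near': array([565.8, 115.5]), 'far': array([573.4,  -9.3]), 'can': array([557.3, 255.2])}
side near (array([236.875    , 261.25     , 182.625    , 199.5      , 249.1136788,
       191.0055903]), 347.28125)
side far (array([257.5       , 283.625     , 191.75      , 215.25      ,
       270.4623899 , 203.44074794]), 532.1875)
top near (array([199.875     , 227.375     , 168.375     , 195.75      ,
       213.67027191, 182.01503465]), 593.03125)
top far (array([237.        , 264.375     , 163.125     , 192.125     ,
       250.79555633, 177.55436023]), 636.703125)
('side',) [ 0.58683902  0.13225554 -0.14153002] [-8.85 -7.03  6.3   7.07  5.42 -2.82]
{'near': array([586.8, 132.3]), 'far': array([569.2,   8.5]), 'can': array([606.6, 270.9])}
side near (array([239.375     , 263.375     , 179.25      , 195.625     ,
       251.38573569, 187.41372225]), 333.65625)
side far (array([253.625     , 279.5       , 190.        , 213.125     ,
       266.53378631, 201.50848682]), 521.71875)
('top',) [0.56140471 0.10893462 0.11057802] [ 0.21 -0.01  0.21 -0.02 -0.74  0.05]
{'near': array([561.4, 108.9]), 'far': array([575.2, -15.3]), 'can': array([546. , 248.1])}
top near (array([201.875     , 229.375     , 169.5       , 197.        ,
       215.63215839, 183.22176835]), 592.890625)
top far (array([238.75      , 266.125     , 162.5       , 191.5       ,
       252.56722625, 176.9819574 ]), 636.40625)
```

```bash
cat > st.py <<'E'
from h import *
PROF["far"]=[(12,45),(50,45)];PROF["near"]=[(12,45),(30,45)];PROF["cap"]=[(144,11.5),(164,11.5)]
def pts(p):
    x,y,t=p;d=np.array([-np.sin(t),np.cos(t)])
    return {"near":np.array([x,y]),"far":np.array([x,y])-.125*d,"can":np.array([x,y])+.14*d}
E
python3 - <<'E'
from st import *
ms={}
for n,cs in(("side",{"near":(248,193),"far":(271,206)}),("top",{"near":(216,183),"far":(253,178)})):
    im=cv2.imread(f"pics/{n}0.png").astype(int);b,g,r=im[...,0],im[...,1],im[...,2]
    R=r/(b+g+r+1.);G=(r-g)/(r+1.)
    for c in cs.values(): print(n,"disc",im[c[1],c[0]],G[c[1],c[0]])
    print("bench",G[230,220] if n=="side" else G[150,200])
    m=(G>0.40).astype(np.uint8)
    m=cv2.morphologyEx(m,cv2.MORPH_OPEN,np.ones((3,3),np.uint8))
    N,lab,stt,ce=cv2.connectedComponentsWithStats(m)
    for k,c in cs.items():
        l=lab[c[1],c[0]];print(n,k,l,stt[l],ce[l]);ms[n,k]=ce[l]
cap={"top":(165.8,179.2),"side":(224.6,144.2)}
def f(p,cams=("side","top"),full=False):
    q=pts(p);r=[]
    for n in cams:
        for k in("near","far"): r+=list(sil(n,k,*q[k])[0][4:]-ms[n,k])
        r+=list(.5*(proj(n,np.r_[q["can"],.164])[0]-cap[n]))
    return np.array(r)
for cams in(("side","top"),("side",),("top",)):
    r=least_squares(f,[.57,.1,.1],diff_step=5e-3,args=(cams,))
    print(cams,r.x,r.fun.round(2));print({k:(v*1e3).round(1) for k,v in pts(r.x).items()})
    for n in cams:
        for k in("near","far"):print(n,k,sil(n,k,*pts(r.x)[k])[1])
E
```

```text
side disc [ 53  97 141] 0.30985915492957744
side disc [ 52  92 138] 0.33093525179856115
bench 0.2
side near 0 [     0      0    512    384 195014] [254.82129488 191.20361615]
side far 0 [     0      0    512    384 195014] [254.82129488 191.20361615]
top disc [ 41  84 138] 0.38848920863309355
top disc [ 43  89 142] 0.3706293706293706
bench 0.2594594594594595
top near 0 [     0      0    512    384 195301] [255.06768015 191.91993897]
top far 0 [     0      0    512    384 195301] [255.06768015 191.91993897]
('side', 'top') [ 0.53891079  0.07583258 -0.1162173 ] [ -5.98   6.79  10.55  22.11   3.39   1.37 -29.4   -2.5    8.05  -0.4
   4.8   -1.64]
{'near': array([538.9,  75.8]), 'far': array([524.4, -48.3]), 'can': array([555.1, 214.9])}
side near 373.875
side far 581.515625
top near 595.90625
top far 638.921875
('side',) [0.57303349 0.15979117 0.08673724] [-10.47  -5.83  10.73   5.62  -1.59  -2.69]
{'near': array([573. , 159.8]), 'far': array([583.9,  35.3]), 'can': array([560.9, 299.3])}
side near 326.5625
side far 498.9375
('top',) [ 0.52911703  0.04349105 -0.0842985 ] [-1.961e+01 -1.000e-02  1.805e+01  9.600e-01  1.011e+01  4.700e-01]
{'near': array([529.1,  43.5]), 'far': array([518.6, -81.1]), 'can': array([540.9, 183. ])}
top near 596.09375
top far 639.921875
```

Set the thresholds midway between disc and bench: 0.26 in the side view, 0.31 in the top view.

```bash
python3 - <<'E'
from st import *
ms={}
for n,cs,th in(("side",{"near":(248,194),"far":(271,206)},.265),("top",{"near":(216,183),"far":(253,178)},.315)):
    im=cv2.GaussianBlur(cv2.imread(f"pics/{n}0.png"),(3,3),0).astype(int);g,r=im[...,1],im[...,2]
    G=(r-g)/(r+1.)
    m=((G>th)).astype(np.uint8)
    N,lab,stt,ce=cv2.connectedComponentsWithStats(m,connectivity=4)
    for k,c in cs.items():
        l=lab[c[1],c[0]];print(n,k,l,stt[l],ce[l]);ms[n,k]=ce[l]
cap={"top":(165.8,179.2),"side":(224.6,144.7)}
def f(p,cams=("side","top"),full=False):
    q=pts(p);r=[]
    for n in cams:
        for k in("near","far"): r+=list(sil(n,k,*q[k])[0][4:]-ms[n,k])
        r+=list(.5*(proj(n,np.r_[q["can"],.164])[0]-cap[n]))
    return np.array(r)
for cams in(("side","top"),("side",),("top",)):
    r=least_squares(f,[.57,.1,.1],diff_step=5e-3,args=(cams,))
    print(cams,r.x,r.fun.round(2));print({k:(v*1e3).round(1) for k,v in pts(r.x).items()})
    for n in cams:
        for k in("near","far"):
            s=sil(n,k,*pts(r.x)[k]);print(n,k,s[1],s[0].round(1))
E
```

```text
side near 8 [238 185  46  30 711] [262.38115331 199.39381153]
side far 8 [238 185  46  30 711] [262.38115331 199.39381153]
top near 8 [204 172  24  24 454] [215.45594714 183.12114537]
top far 7 [241 164  24  26 500] [252.4   176.906]
('side', 'top') [0.5656985  0.10750315 0.04661503] [-12.11  -7.43   9.03   5.29   1.64  -0.54   0.58  -1.16   0.82   1.11
  -0.6   -2.09]
{'near': array([565.7, 107.5]), 'far': array([571.5, -17.4]), 'can': array([559.2, 247.4])}
side near 351.015625 [238.  262.5 183.5 200.5 250.3 192. ]
side far 538.0 [258.4 284.6 193.  216.5 271.4 204.7]
top near 593.171875 [202.2 229.8 168.2 195.6 216.  182. ]
top far 635.875 [239.5 266.9 163.6 192.5 253.2 178. ]
('side',) [0.56498317 0.10700425 0.11612873] [-12.21  -7.32  10.84   4.55   0.52  -0.15]
{'near': array([565., 107.]), 'far': array([579.5, -17.2]), 'can': array([548.8, 246.1])}
side near 350.921875 [237.9 262.4 183.6 200.6 250.2 192.1]
side far 533.421875 [260.2 286.4 192.2 215.8 273.2 203.9]
('top',) [0.5616787  0.10885781 0.11182266] [ 0.2   0.02  0.19 -0.05 -0.72  0.04]
{'near': array([561.7, 108.9]), 'far': array([575.6, -15.4]), 'can': array([546.1, 248. ])}
top near 593.671875 [201.9 229.4 169.5 196.9 215.7 183.1]
top far 636.0625 [238.8 266.1 162.4 191.4 252.6 176.9]
```

```bash
python3 - <<'E'
from st import *
p=[.5632,.1082,.112];q=pts(p);print(q)
for n,(x0,y0) in(("side",(195,130)),("top",(140,145))):
    im=cv2.imread(f"pics/{n}_st.png")
    def dr(X,c):
        u=((proj(n,X)-(x0,y0)+.5)*5.7).astype(int);cv2.polylines(im,[u.reshape(-1,1,2)],True,c,1)
    for k,z,r in(("near",.03,.045),("far",.05,.045),("can",.164,.0115),("near",.012,.045),("far",.012,.045),("can",.144,.0115)):
        dr(np.c_[q[k][0]+r*np.cos(a),q[k][1]+r*np.sin(a),np.full(48,z)],(0,255,0))
    d=np.array([-np.sin(p[2]),np.cos(p[2])]);e=np.array([d[1],-d[0]])
    dr(np.array([np.r_[q["near"]+yy*d+xx*e,.012] for xx,yy in((-.06,-.193),(.06,-.193),(.06,.217),(-.06,.217))]),(255,0,0))
    cv2.imwrite(f"pics/{n}_ov.png",im)
E
```

```text
{'near': array([0.5632, 0.1082]), 'far': array([ 0.57717075, -0.01601682]), 'can': array([0.54755276, 0.24732284])}
```

View pics/side_ov.png

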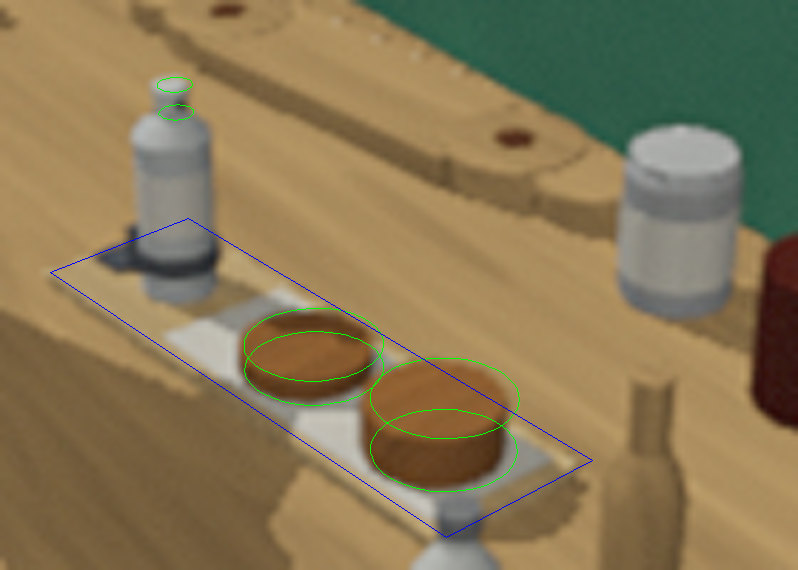

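View pics/top_ov.png

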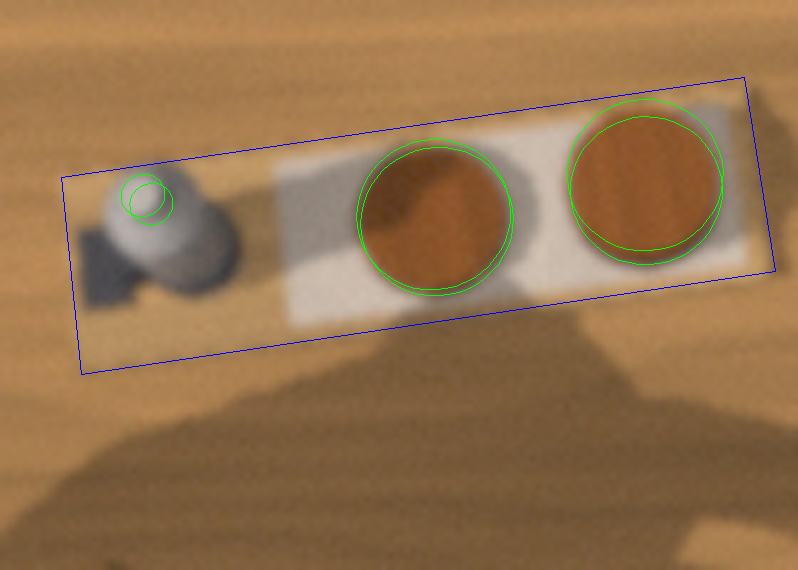

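The overlay agrees with both pictures to about 1 px (3.5 mm). My estimates in mm: jar (622,-341), vase (602,-172), near plinth (563,110), far plinth (576,-14), cap (547,249). Next I'll move over the jar and turn the jaws to open along the stand's x axis.

>>> {"fn": "apply_moves", "kwargs": {"steps": [{"x":20,"y":-45,"z":5,"spin":-0.1},{"x":20,"y":-45,"z":5,"spin":-0.1},{"x":20,"y":-45,"z":5,"spin":-0.1},{"x":20,"y":-45,"z":5,"spin":-0.1},{"x":20,"y":-45,"z":0,"spin":-0.1},{"x":20,"y":-45,"z":0,"spin":-0.1},{"x":20,"y":-45,"z":0,"spin":-0.1},{"x":20,"y":-45,"z":0,"spin":-0.1},{"x":20,"y":-45,"z":0,"spin":-0.1},{"x":20,"y":-45,"z":0,"spin":-0.1}], "grip": 87}}

```text
time_s: 1.9
position: [0.406, 0.1369, 0.253]
tcp_rot: [[0.978, 0.014, -0.208], [0.208, 0.002, 0.978], [0.014, -1.0, -0.001]]
force: [1.0, 0.2, -0.1]
opening: 0.999
```

>>> {"fn": "apply_moves", "kwargs": {"steps": [{"x":20,"y":-45,"spin":-0.1},{"x":20,"y":-45},{"x":20,"y":-45},{"x":20,"y":-45},{"x":20,"y":-45},{"x":20,"y":-45},{"x":20,"y":-45},{"x":20,"y":-45},{"x":20,"y":-45},{"x":20,"y":-45},{"x":16,"y":-28},{"x":0}]}}

```text
invalid input at $.steps[0]: expected keys x, y, z, spin
```

```bash
cat > look.py <<'E'
import sys;from h import *
from rig import read_state
s=read_state();print(s["time_s"],s["position"],s["force"],s["opening"],np.degrees(np.arctan2(s["tcp_rot"][1][0],s["tcp_rot"][0][0])))
tag=sys.argv[1];ims=[]
for n in("side","top"):
    im=imaging.capture(n)[:,:,::-1].copy();c=proj(n,s["position"])[0]
    x=int(np.clip(c[0]-70,0,512-140));y=int(np.clip(c[1]-70,0,384-140))
    z=cv2.resize(im[y:y+140,x:x+140],(399,399),interpolation=cv2.INTER_CUBIC)
    k=399/140;u=((c-(x,y)+.5)*k).astype(int);cv2.circle(z,tuple(int(v) for v in u),3,(0,0,255),1);ims.append(z);print(n,"crop at",x,y)
cv2.imwrite(f"pics/{tag}.png",np.hstack(ims))
E
python3 look.py a1
```

```text
1.9 [0.40603362 0.13686277 0.25296453] [ 0.9961881   0.16490132 -0.14432005] 0.9993586005783076 12.011084761159298
side crop at 133 71
top crop at 127 150
```

View pics/a1.png

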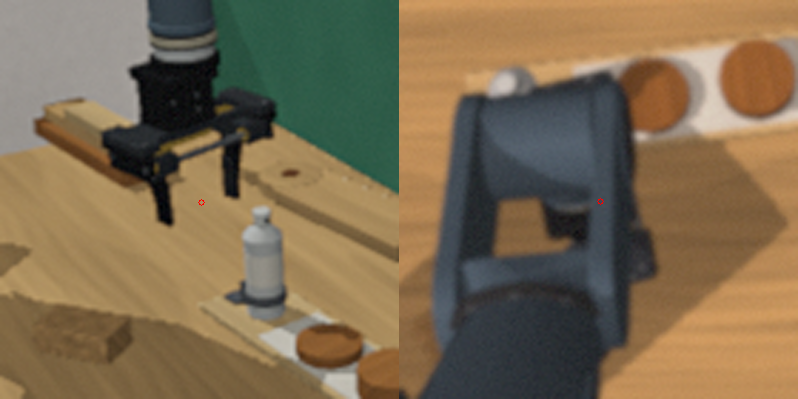

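The TCP projects midway between the fingertips, within about 1 px. The side camera sees things slightly left of where they project, so the top view's estimates are the better ones.

>>> {"fn": "apply_moves", "kwargs": {"steps": [{"x":20,"y":-45,"z":0,"spin":-0.1},{"x":20,"y":-45,"z":0,"spin":0},{"x":20,"y":-45,"z":0,"spin":0},{"x":20,"y":-45,"z":0,"spin":0},{"x":20,"y":-45,"z":0,"spin":0},{"x":20,"y":-45,"z":0,"spin":0},{"x":20,"y":-45,"z":0,"spin":0},{"x":20,"y":-45,"z":0,"spin":0},{"x":20,"y":-45,"z":0,"spin":0},{"x":20,"y":-45,"z":0,"spin":0},{"x":17,"y":-29,"z":0,"spin":0},{"x":0,"y":0,"z":0,"spin":0}]}}

```text
time_s: 3.2
position: [0.6296, -0.3492, 0.2527]
tcp_rot: [[0.993, 0.019, -0.115], [0.115, 0.003, 0.993], [0.019, -1.0, 0.001]]
force: [-1.0, 0.4, -0.4]
opening: 0.997
```

```bash
python3 look.py a2
```

```text
3.2 [ 0.62962923 -0.34924768  0.25271469] [-0.99596065  0.39617398 -0.37046463] 0.9970719757751901 6.601889751421773
side crop at 294 115
top crop at 297 65
```

View pics/a2.png

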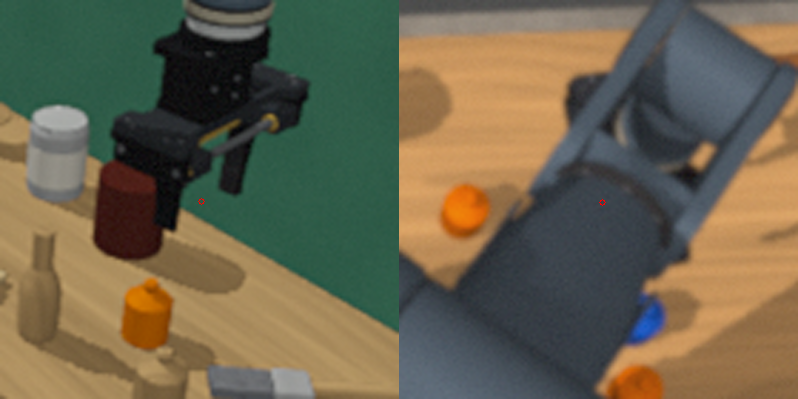

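>>> {"fn": "apply_moves", "kwargs": {"steps": [{"x":-7,"y":6,"z":-30,"spin":0},{"x":0,"y":0,"z":-40,"spin":0},{"x":0,"y":0,"z":-40,"spin":0},{"x":0,"y":0,"z":-30,"spin":0},{"x":0,"y":0,"z":0,"spin":0}]}}

```text
time_s: 3.8
position: [0.6198, -0.3267, 0.113]
tcp_rot: [[0.992, 0.017, -0.127], [0.127, 0.01, 0.992], [0.018, -1.0, 0.007]]
force: [-1.1, 0.6, 0.0]
opening: 0.998
```

```bash
python3 look.py a3
```

```text
3.8 [ 0.61978953 -0.32666381  0.11300379] [-1.14361315e+00  6.44753609e-01  3.61617811e-04] 0.99755433913092 7.292446861702936
side crop at 279 154
top crop at 280 83
```

View pics/a3.png

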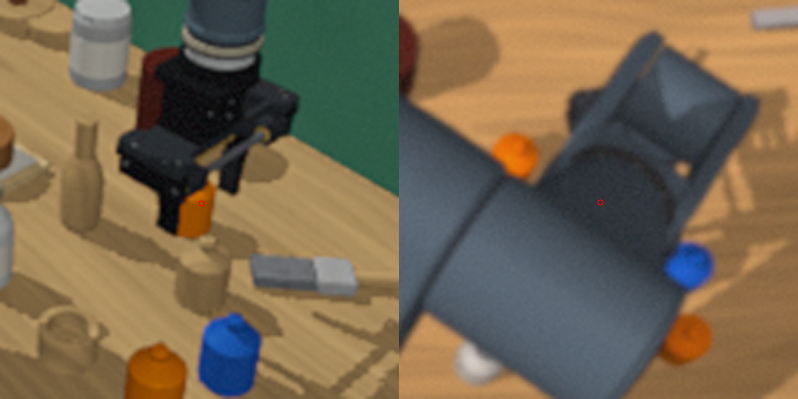

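>>> {"fn": "apply_moves", "kwargs": {"steps": [{"x":3,"y":-16,"z":0,"spin":0},{"x":0,"y":0,"z":0,"spin":0},{"x":0,"y":0,"z":0,"spin":0}]}}

```text
time_s: 4.2
position: [0.6296, -0.3478, 0.125]
tcp_rot: [[0.991, 0.034, -0.129], [0.129, -0.003, 0.992], [0.033, -0.999, -0.008]]
force: [0.2, -0.4, 0.1]
opening: 1.003
```

>>> {"fn": "apply_moves", "kwargs": {"steps": [{"x":0,"y":0,"z":0,"spin":0},{"x":0,"y":0,"z":0,"spin":0}]}}

```text
time_s: 4.4
position: [0.6305, -0.3492, 0.1276]
tcp_rot: [[0.991, 0.037, -0.128], [0.128, -0.006, 0.992], [0.036, -0.999, -0.011]]
force: [0.3, -0.3, -0.1]
opening: 1.001
```

```bash
python3 -c "
from rig import read_state
s=read_state();print(s['qvel'],s['position'],s['tcp_rot'],s['joint_positions'])"
```

```text
[-0.13245532 -0.55238001 -0.41010018 -0.05253533  0.01705566  0.10957077] [ 0.63051306 -0.34920349  0.127615  ] [[ 0.99112398  0.03702446 -0.12768105]
 [ 0.1279847  -0.00594077  0.99175835]
 [ 0.03596079 -0.9992967  -0.0106266 ]] [-38.27606246  43.22857025  73.43941372   1.19174693  61.46038979
 -46.17533145]
```

>>> {"fn": "apply_moves", "kwargs": {"steps": [{"x":-4,"y":3,"z":-10,"spin":0},{"x":-4,"y":3,"z":-10,"spin":0},{"x":0,"y":0,"z":-10,"spin":0},{"x":0,"y":0,"z":-5,"spin":0},{"x":0,"y":0,"z":0,"spin":0},{"x":0,"y":0,"z":0,"spin":0}]}}

```text
time_s: 5.0
position: [0.6202, -0.3413, 0.0879]
tcp_rot: [[0.991, 0.034, -0.128], [0.128, -0.003, 0.992], [0.033, -0.999, -0.008]]
force: [0.8, -0.2, 0.5]
opening: 0.998
```

```bash
python3 look.py a4
```

```text
5.0 [ 0.6202276  -0.3412876   0.08792086] [ 0.79235962 -0.20732407  0.51221397] 0.9978199114459649 7.356224419181013
side crop at 281 164
top crop at 282 85
```

View pics/a4.png

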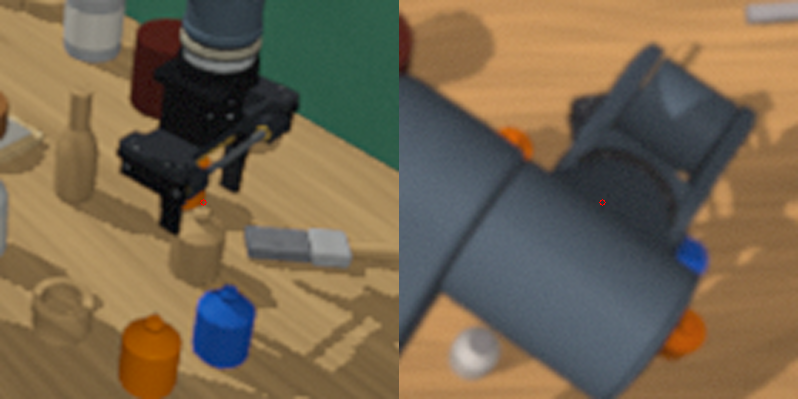

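>>> {"fn": "apply_moves", "kwargs": {"steps": [{"x":0,"y":-1,"z":-10,"spin":0},{"x":0,"y":0,"z":-10,"spin":0},{"x":0,"y":0,"z":-10,"spin":0},{"x":0,"y":0,"z":-10,"spin":0},{"x":0,"y":0,"z":-6,"spin":0},{"x":0,"y":0,"z":-3,"spin":0},{"x":0,"y":0,"z":0,"spin":0},{"x":0,"y":0,"z":0,"spin":0}]}}

```text
time_s: 5.9
position: [0.6206, -0.3427, 0.0347]
tcp_rot: [[0.991, 0.035, -0.128], [0.128, -0.004, 0.992], [0.034, -0.999, -0.008]]
force: [-0.3, 0.3, 0.0]
opening: 1.001
```

>>> {"fn": "apply_moves", "kwargs": {"steps": [{"x":0,"y":0,"z":-3,"spin":0},{"x":0,"y":0,"z":-3,"spin":0},{"x":0,"y":0,"z":0,"spin":0}]}}

```text
time_s: 6.2
position: [0.6212, -0.3432, 0.0294]
tcp_rot: [[0.991, 0.036, -0.128], [0.128, -0.005, 0.992], [0.035, -0.999, -0.01]]
force: [0.4, -0.0, 0.1]
opening: 1.0
```

>>> {"fn": "apply_moves", "kwargs": {"steps": [{"x":0,"y":0,"z":0,"spin":0},{"x":0,"y":0,"z":0,"spin":0},{"x":0,"y":0,"z":0,"spin":0},{"x":0,"y":0,"z":0,"spin":0},{"x":0,"y":0,"z":0,"spin":0},{"x":0,"y":0,"z":0,"spin":0},{"x":0,"y":0,"z":0,"spin":0},{"x":0,"y":0,"z":0,"spin":0}], "grip": 40}}

```text
time_s: 7.0
position: [0.6222, -0.3435, 0.0304]
tcp_rot: [[0.991, 0.039, -0.128], [0.128, -0.007, 0.992], [0.037, -0.999, -0.011]]
force: [1.1, 0.5, 0.1]
opening: 0.609
```

>>> {"fn": "apply_moves", "kwargs": {"steps": [{"x":0,"y":0,"z":5,"spin":0},{"x":0,"y":0,"z":10,"spin":0},{"x":0,"y":0,"z":20,"spin":0},{"x":0,"y":0,"z":30,"spin":0},{"x":0,"y":0,"z":30,"spin":0},{"x":0,"y":0,"z":30,"spin":0},{"x":0,"y":0,"z":30,"spin":0},{"x":0,"y":0,"z":20,"spin":0},{"x":0,"y":0,"z":10,"spin":0},{"x":0,"y":0,"z":5,"spin":0},{"x":0,"y":0,"z":0,"spin":0}]}}

```text
time_s: 8.1
position: [0.6173, -0.3405, 0.2295]
tcp_rot: [[0.991, 0.032, -0.128], [0.128, -0.002, 0.992], [0.031, -0.999, -0.007]]
force: [0.2, -0.4, -1.7]
opening: 0.612
```

```bash
python3 look.py a5
```

```text
8.1 [ 0.61727214 -0.34049576  0.22953593] [ 0.22843805 -0.36281473 -1.66057214] 0.6123956473356075 7.34670812095848
side crop at 287 122
top crop at 293 72
```

View pics/a5.png

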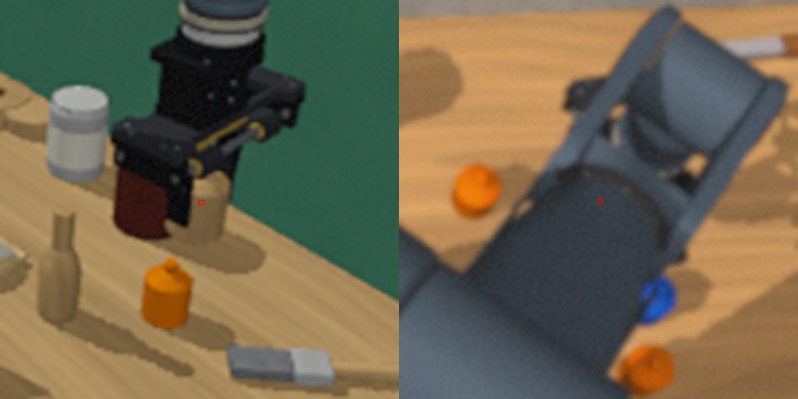

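>>> {"fn": "apply_moves", "kwargs": {"steps": [{"x":-2,"y":15,"z":0,"spin":0},{"x":-4,"y":30,"z":0,"spin":0},{"x":-5,"y":42,"z":0,"spin":0},{"x":-5,"y":45,"z":0,"spin":0},{"x":-5,"y":45,"z":0,"spin":0},{"x":-5,"y":45,"z":0,"spin":0},{"x":-5,"y":45,"z":0,"spin":0},{"x":-5,"y":40,"z":0,"spin":0},{"x":-5,"y":30,"z":0,"spin":0},{"x":-5,"y":20,"z":0,"spin":0},{"x":-3,"y":10,"z":0,"spin":0},{"x":0,"y":5,"z":0,"spin":0}]}}

```text
time_s: 9.4
position: [0.5487, 0.0565, 0.2122]
tcp_rot: [[0.992, -0.001, -0.126], [0.126, 0.014, 0.992], [0.001, -1.0, 0.014]]
force: [-0.9, -0.9, -1.4]
opening: 0.609
```

>>> {"fn": "apply_moves", "kwargs": {"steps": [{"x":4,"y":14,"z":0,"spin":0},{"x":4,"y":16,"z":0,"spin":0},{"x":3,"y":12,"z":0,"spin":0},{"x":2,"y":5,"z":0,"spin":0},{"x":0,"y":2,"z":0,"spin":0},{"x":0,"y":0,"z":0,"spin":0},{"x":0,"y":0,"z":0,"spin":0}]}}

```text
time_s: 10.1
position: [0.5643, 0.1062, 0.211]
tcp_rot: [[0.993, -0.001, -0.122], [0.122, 0.013, 0.992], [0.001, -1.0, 0.013]]
force: [-0.6, 0.1, -1.5]
opening: 0.607
```

```bash
python3 look.py a6
```

```text
10.1 [0.56427764 0.10615651 0.21099477] [-0.55346615  0.08578923 -1.51920683] 0.6067309240178064 7.008872446455174
side crop at 179 75
top crop at 139 97
```

View pics/a6.png

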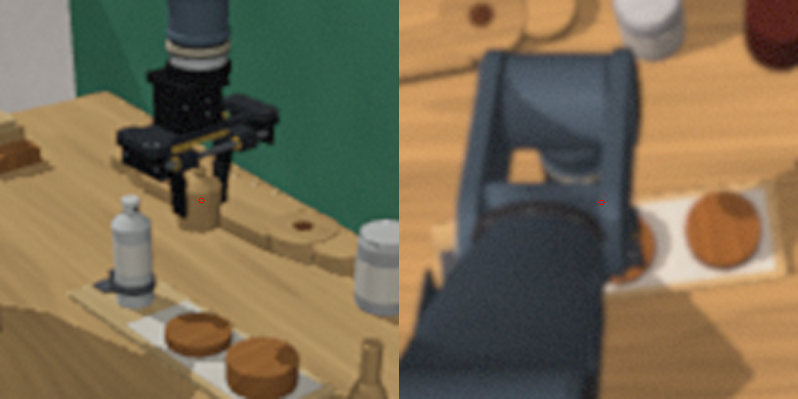

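>>> {"fn": "apply_moves", "kwargs": {"steps": [{"x":0,"y":1,"z":-10,"spin":0},{"x":0,"y":1,"z":-20,"spin":0},{"x":0,"y":0,"z":-20,"spin":0},{"x":0,"y":0,"z":-20,"spin":0},{"x":0,"y":0,"z":-20,"spin":0},{"x":0,"y":0,"z":-15,"spin":0},{"x":0,"y":0,"z":-10,"spin":0},{"x":0,"y":0,"z":-5,"spin":0},{"x":0,"y":0,"z":0,"spin":0},{"x":0,"y":0,"z":0,"spin":0}]}}

```text
time_s: 11.2
position: [0.5637, 0.1058, 0.084]
tcp_rot: [[0.993, 0.0, -0.118], [0.118, 0.013, 0.993], [0.002, -1.0, 0.012]]
force: [-1.1, 0.4, -1.3]
opening: 0.607
```

```bash
python3 look.py a7
```

```text
11.2 [0.56371549 0.10580413 0.08401624] [-1.11903914  0.38839295 -1.33058212] 0.6065586137227967 6.765835096281583
side crop at 179 107
top crop at 144 108
```

View pics/a7.png

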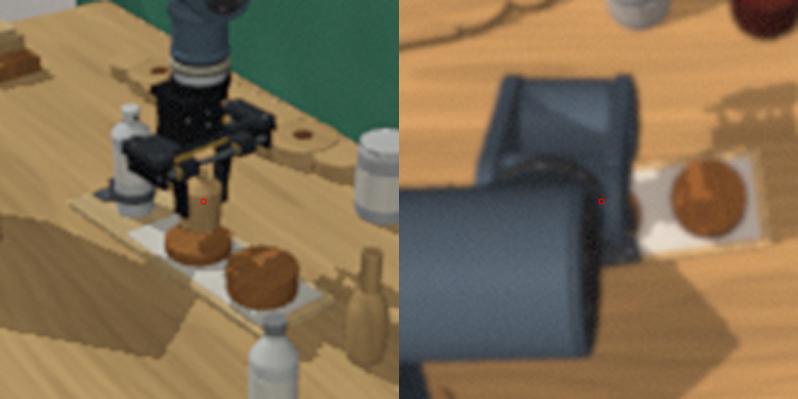

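```bash
cat > ov.py <<'E'
import sys;from st import *
from rig import read_state
def ov(tag,circs,crop,du=(0,0),n="side",k=7,take=True):
    im=imaging.capture(n)[:,:,::-1]
    x,y,w,h=crop;z=cv2.resize(im[y:y+h,x:x+w],None,fx=k,fy=k,interpolation=cv2.INTER_CUBIC)
    for (cx,cy,cz,r,col) in circs:
        u=((proj(n,np.c_[cx+r*np.cos(a),cy+r*np.sin(a),np.full(48,cz)])+du-(x,y)+.5)*k)
        cv2.polylines(z,[u.astype(np.int32).reshape(-1,1,2)],True,col,1)
    cv2.imwrite(f"pics/{tag}.png",z)
E
python3 - <<'E'
from ov import *
G=(0,255,0);B=(255,0,0)
tx,ty=.5637,.1058
ov("o1",[(.5625,.1085,.03,.045,G),(.5625,.1085,.012,.045,G),(.576,-.0155,.05,.045,G),(tx,ty,.054,.027,B),(tx,ty,.106,.027,B),(tx,ty,.13,.009,B)],(215,140,90,85),du=(-1,0))
E
```

```text
(no output)
```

View pics/o1.png

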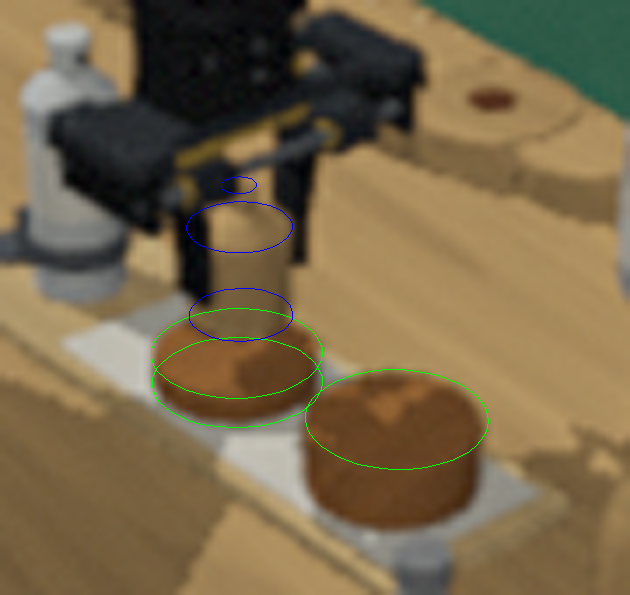

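>>> {"fn": "apply_moves", "kwargs": {"steps": [{"x":1,"y":2,"z":-5,"spin":0},{"x":0,"y":2,"z":-5,"spin":0},{"x":0,"y":0,"z":-3,"spin":0},{"x":0,"y":0,"z":0,"spin":0},{"x":0,"y":0,"z":0,"spin":0}]}}

```text
time_s: 11.85
position: [0.5661, 0.1105, 0.0718]
tcp_rot: [[0.993, 0.004, -0.118], [0.118, 0.013, 0.993], [0.006, -1.0, 0.012]]
force: [-0.7, -0.0, -2.4]
opening: 0.61
```

>>> {"fn": "apply_moves", "kwargs": {"steps": [{"x":0,"y":0,"z":-3,"spin":0},{"x":0,"y":0,"z":-3,"spin":0},{"x":0,"y":0,"z":-2,"spin":0},{"x":0,"y":0,"z":0,"spin":0},{"x":0,"y":0,"z":0,"spin":0}]}}

```text
time_s: 12.35
position: [0.5661, 0.1104, 0.063]
tcp_rot: [[0.993, 0.004, -0.118], [0.118, 0.013, 0.993], [0.006, -1.0, 0.012]]
force: [0.4, 0.7, -1.1]
opening: 0.61
```

>>> {"fn": "apply_moves", "kwargs": {"steps": [{"x":0,"y":0,"z":-1.5,"spin":0},{"x":0,"y":0,"z":0,"spin":0}]}}

```text
time_s: 12.55
position: [0.5661, 0.1103, 0.0615]
tcp_rot: [[0.993, 0.004, -0.118], [0.118, 0.013, 0.993], [0.006, -1.0, 0.012]]
force: [-0.8, -0.5, -1.3]
opening: 0.609
```

>>> {"fn": "apply_moves", "kwargs": {"steps": [{"x":0,"y":0,"z":-1,"spin":0},{"x":0,"y":0,"z":0,"spin":0}]}}

```text
time_s: 12.75
position: [0.5664, 0.1105, 0.061]
tcp_rot: [[0.993, 0.005, -0.118], [0.118, 0.013, 0.993], [0.007, -1.0, 0.012]]
force: [-1.1, -0.7, -1.3]
opening: 0.613
```

>>> {"fn": "apply_moves", "kwargs": {"steps": [{"x":0,"y":0,"z":-1,"spin":0},{"x":0,"y":0,"z":0,"spin":0}]}}

```text
time_s: 12.95
position: [0.5665, 0.1107, 0.061]
tcp_rot: [[0.993, 0.006, -0.118], [0.118, 0.013, 0.993], [0.007, -1.0, 0.012]]
force: [0.8, 0.5, -1.9]
opening: 0.601
```

>>> {"fn": "apply_moves", "kwargs": {"steps": [{"x":0,"y":0,"z":-1,"spin":0},{"x":0,"y":0,"z":0,"spin":0}]}}

```text
time_s: 13.15
position: [0.5666, 0.1109, 0.0609]
tcp_rot: [[0.993, 0.006, -0.118], [0.118, 0.013, 0.993], [0.008, -1.0, 0.012]]
force: [0.2, -0.8, -1.5]
opening: 0.612
```

>>> {"fn": "apply_moves", "kwargs": {"steps": [{"x":0,"y":0,"z":-2,"spin":0},{"x":0,"y":0,"z":-1,"spin":0}]}}

```text
time_s: 13.35
position: [0.5663, 0.1114, 0.0602]
tcp_rot: [[0.993, 0.007, -0.118], [0.118, 0.014, 0.993], [0.008, -1.0, 0.013]]
force: [-1.9, -0.0, 7.4]
opening: 0.607
```

>>> {"fn": "apply_moves", "kwargs": {"steps": [{"x":0,"y":0,"z":0,"spin":0},{"x":0,"y":0,"z":0,"spin":0},{"x":0,"y":0,"z":0,"spin":0},{"x":0,"y":0,"z":0,"spin":0},{"x":0,"y":0,"z":0,"spin":0},{"x":0,"y":0,"z":0,"spin":0}], "grip": 87}}

```text
time_s: 13.95
position: [0.567, 0.1111, 0.0596]
tcp_rot: [[0.993, 0.008, -0.118], [0.118, 0.014, 0.993], [0.009, -1.0, 0.013]]
force: [0.1, -0.1, -0.8]
opening: 0.983
```

Going straight up.

>>> {"fn": "apply_moves", "kwargs": {"steps": [{"x":0,"y":0,"z":8,"spin":0},{"x":0,"y":0,"z":15,"spin":0},{"x":0,"y":0,"z":25,"spin":0},{"x":0,"y":0,"z":30,"spin":0},{"x":0,"y":0,"z":35,"spin":0},{"x":0,"y":0,"z":35,"spin":0},{"x":0,"y":0,"z":25,"spin":0},{"x":0,"y":0,"z":10,"spin":0},{"x":0,"y":0,"z":5,"spin":0},{"x":0,"y":0,"z":0,"spin":0}]}}

```text
time_s: 14.95
position: [0.5641, 0.1111, 0.2568]
tcp_rot: [[0.993, 0.006, -0.118], [0.118, 0.014, 0.993], [0.007, -1.0, 0.013]]
force: [-0.4, 0.4, 0.7]
opening: 1.002
```

```bash
python3 - <<'E'
from ov import *
s=read_state();print(s["time_s"],s["position"])
G=(0,255,0)
ov("o2",[(.5625,.1085,.03,.045,G)],(215,140,90,85),du=(-1,0))
E
```

```text
14.95 [0.56408283 0.1110766  0.25680901]
```

View pics/o2.png

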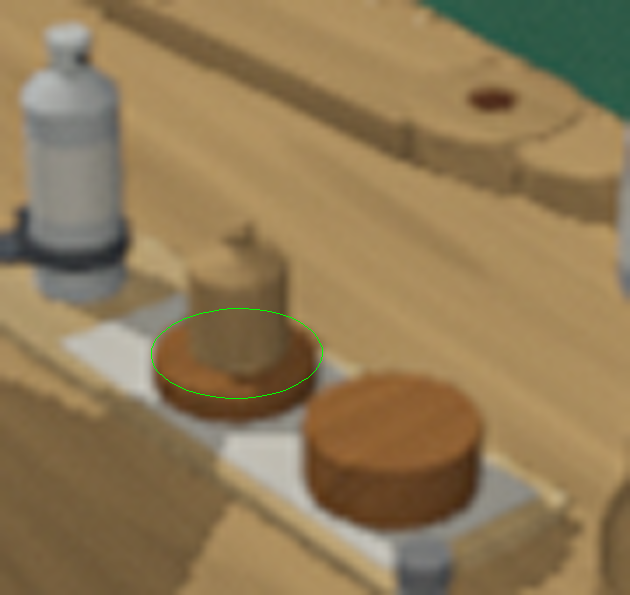

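The jar stands centred on the lower plinth: its base is at about (240,349) in the zoom and the disc's centre at about (237,353). Next is the vase.

>>> {"fn": "apply_moves", "kwargs": {"steps": [{"x":2,"y":-15,"z":0,"spin":0},{"x":4,"y":-30,"z":0,"spin":0},{"x":6,"y":-40,"z":0,"spin":0},{"x":6,"y":-45,"z":0,"spin":0},{"x":6,"y":-45,"z":0,"spin":0},{"x":6,"y":-40,"z":0,"spin":0},{"x":4,"y":-30,"z":0,"spin":0},{"x":3,"y":-20,"z":0,"spin":0},{"x":2,"y":-10,"z":0,"spin":0},{"x":0,"y":-5,"z":0,"spin":0},{"x":0,"y":0,"z":0,"spin":0},{"x":0,"y":0,"z":0,"spin":0}]}}

```text
time_s: 16.2
position: [0.5929, -0.1864, 0.2375]
tcp_rot: [[0.993, -0.028, -0.117], [0.118, 0.021, 0.993], [-0.025, -0.999, 0.024]]
force: [-0.4, 0.4, 0.1]
opening: 0.999
```

>>> {"fn": "apply_moves", "kwargs": {"steps": [{"x":4,"y":4,"z":0,"spin":0},{"x":4,"y":4,"z":0,"spin":0},{"x":2,"y":3,"z":0,"spin":0},{"x":0,"y":0,"z":0,"spin":0},{"x":0,"y":0,"z":0,"spin":0}]}}

```text
time_s: 16.7
position: [0.604, -0.1696, 0.2381]
tcp_rot: [[0.992, -0.028, -0.123], [0.124, 0.022, 0.992], [-0.025, -0.999, 0.025]]
force: [-0.4, 0.4, -0.0]
opening: 1.001
```

```bash
python3 - <<'E'
from ov import *
s=read_state();p=s["position"];print(s["time_s"],p)
G=(0,255,0);B=(255,0,0)
ov("o3",[(p[0],p[1],.14,.012,G),(p[0],p[1],p[2],.012,B),(p[0],p[1],p[2],.0585,B)],(265,120,85,120),du=(-1,0),k=5)
ov("o3t",[(p[0],p[1],.14,.012,G)],(265,110,100,100),n="top",k=5)
a_=cv2.imread("pics/o3.png");b=cv2.imread("pics/o3t.png");h=min(a_.shape[0],b.shape[0]);
cv2.imwrite("pics/o3c.png",np.hstack([a_,cv2.copyMakeBorder(b,0,a_.shape[0]-b.shape[0],0,0,0)])[:, :800])
E
```

```text
16.7 [ 0.6040417  -0.16957992  0.23813727]
```

View pics/o3c.png

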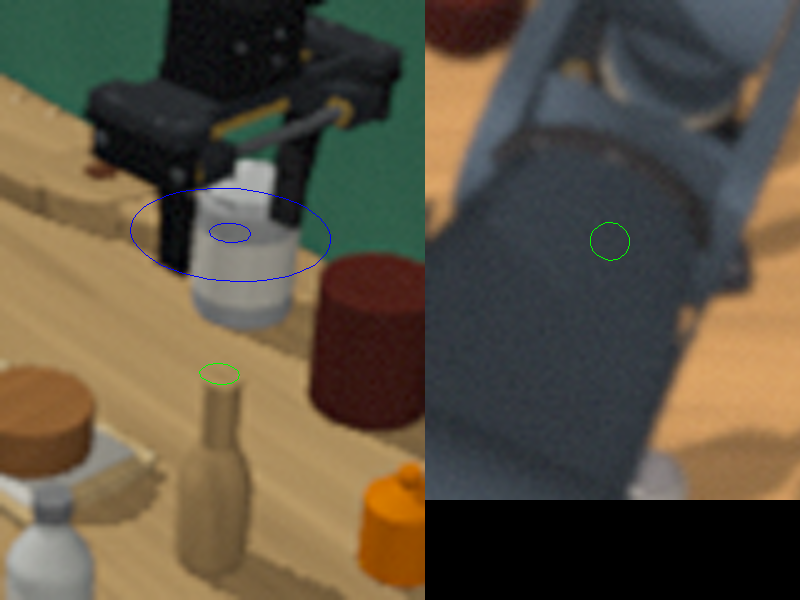

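>>> {"fn": "apply_moves", "kwargs": {"steps": [{"x":0,"y":-2,"z":-10,"spin":0},{"x":0,"y":-3,"z":-15,"spin":0},{"x":0,"y":0,"z":-15,"spin":0},{"x":0,"y":0,"z":-10,"spin":0},{"x":0,"y":0,"z":-5,"spin":0},{"x":0,"y":0,"z":0,"spin":0},{"x":0,"y":0,"z":0,"spin":0}]}}

```text
time_s: 17.5
position: [0.6032, -0.1767, 0.1791]
tcp_rot: [[0.992, -0.028, -0.121], [0.122, 0.022, 0.992], [-0.025, -0.999, 0.025]]
force: [0.1, -0.9, -0.6]
opening: 1.004
```

```bash
python3 - <<'E'
from ov import *
s=read_state();p=s["position"];print(s["time_s"],p)
G=(0,255,0);B=(255,0,0)
ov("o4",[(p[0],p[1],.14,.012,G),(p[0],p[1],p[2],.012,B)],(265,120,85,120),du=(-1,0),k=5)
E
```

```text
17.5 [ 0.6031721  -0.17671406  0.17906863]
```

View pics/o4.png

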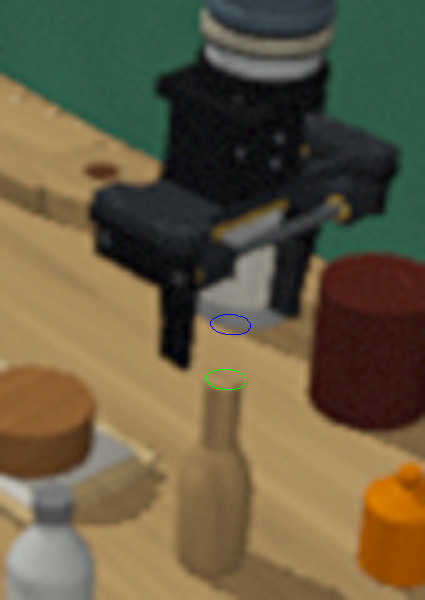

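>>> {"fn": "apply_moves", "kwargs": {"steps": [{"x":-1,"y":1,"z":-10,"spin":0},{"x":0,"y":0,"z":-15,"spin":0},{"x":0,"y":0,"z":-15,"spin":0},{"x":0,"y":0,"z":-12,"spin":0},{"x":0,"y":0,"z":-8,"spin":0},{"x":0,"y":0,"z":-4,"spin":0},{"x":0,"y":0,"z":-2,"spin":0},{"x":0,"y":0,"z":0,"spin":0},{"x":0,"y":0,"z":0,"spin":0}]}}

```text
time_s: 18.45
position: [0.6042, -0.1761, 0.1122]
tcp_rot: [[0.992, -0.021, -0.122], [0.122, 0.018, 0.992], [-0.019, -1.0, 0.021]]
force: [0.0, -0.5, -0.5]
opening: 0.998
```

>>> {"fn": "apply_moves", "kwargs": {"steps": [{"x":0,"y":0,"z":-2,"spin":0},{"x":0,"y":0,"z":0,"spin":0},{"x":0,"y":0,"z":0,"spin":0},{"x":0,"y":0,"z":0,"spin":0},{"x":0,"y":0,"z":0,"spin":0},{"x":0,"y":0,"z":0,"spin":0}], "grip": 40}}

```text
time_s: 19.05
position: [0.6052, -0.1767, 0.1118]
tcp_rot: [[0.992, -0.018, -0.122], [0.122, 0.017, 0.992], [-0.016, -1.0, 0.019]]
force: [1.2, 0.3, -0.2]
opening: 0.545
```

```bash
python3 - <<'E'
from ov import *
s=read_state();p=s["position"];print(s["time_s"],p,s["opening"])
ov("o5",[(p[0],p[1],0,.021,(0,255,0))],(265,120,85,120),du=(-1,0),k=5)
E
```

```text
19.05 [ 0.60518936 -0.17665123  0.11178227] 0.5445825911092177
```

View pics/o5.png

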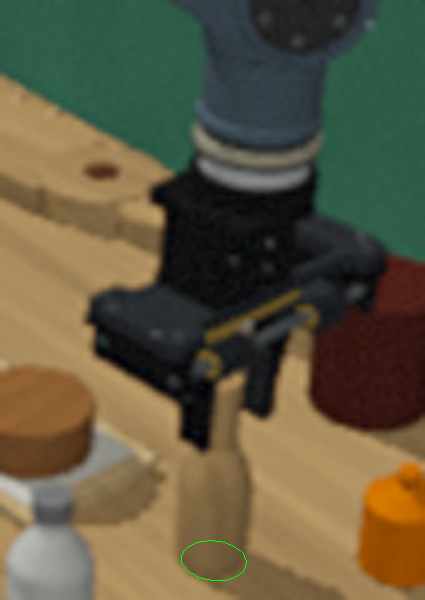

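>>> {"fn": "apply_moves", "kwargs": {"steps": [{"x":0,"y":0,"z":-1,"spin":0},{"x":0,"y":0,"z":0,"spin":0},{"x":0,"y":0,"z":0,"spin":0},{"x":0,"y":0,"z":0,"spin":0},{"x":0,"y":0,"z":0,"spin":0},{"x":0,"y":0,"z":0,"spin":0},{"x":0,"y":0,"z":0,"spin":0}], "grip": 10}}

```text
time_s: 19.8
position: [0.6052, -0.1766, 0.1107]
tcp_rot: [[0.992, -0.018, -0.122], [0.122, 0.017, 0.992], [-0.016, -1.0, 0.019]]
force: [-0.4, 0.1, -0.4]
opening: 0.269
```

>>> {"fn": "apply_moves", "kwargs": {"steps": [{"x":0,"y":0,"z":5,"spin":0},{"x":0,"y":0,"z":10,"spin":0},{"x":0,"y":0,"z":20,"spin":0},{"x":0,"y":0,"z":25,"spin":0},{"x":0,"y":0,"z":20,"spin":0},{"x":0,"y":0,"z":10,"spin":0},{"x":0,"y":0,"z":5,"spin":0},{"x":0,"y":0,"z":0,"spin":0},{"x":0,"y":0,"z":0,"spin":0}]}}

```text
time_s: 20.7
position: [0.6024, -0.1752, 0.2093]
tcp_rot: [[0.992, -0.023, -0.122], [0.122, 0.019, 0.992], [-0.021, -1.0, 0.022]]
force: [0.4, -0.3, -1.6]
opening: 0.268
```

```bash
python3 look.py a8
```

```text
20.7 [ 0.60236601 -0.17523549  0.20932435] [ 0.40163356 -0.32743777 -1.59424927] 0.26793786710099526 7.035296656909883
side crop at 241 105
top crop at 235 81
```

View pics/a8.png

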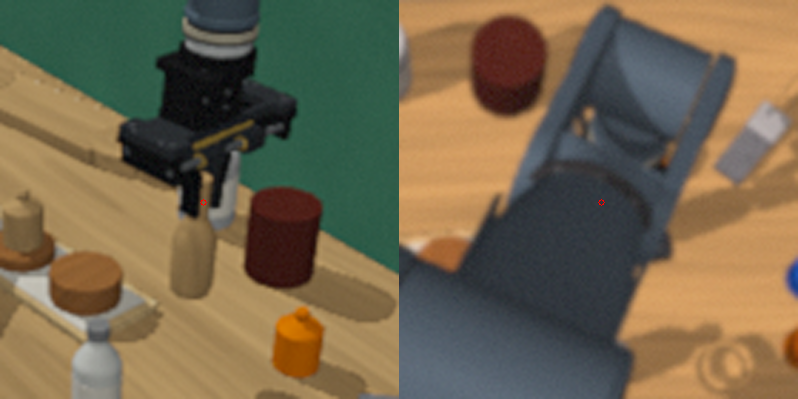

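```bash
python3 - <<'E'
from ov import *
s=read_state();p=s["position"]
G=(0,255,0);b=p[2]-.111
x,y=p[0],p[1]
ov("o6",[(x,y,b+h/1e3,r/1e3,G) for h,r in PROF["vase"][2:]],(280,130,70,85),du=(-1,0),k=7)
E
```

```text
(no output)
```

View pics/o6.png

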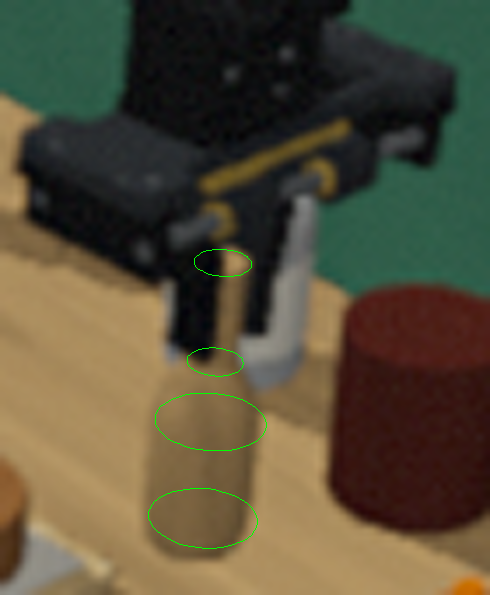

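>>> {"fn": "apply_moves", "kwargs": {"steps": [{"x":-1,"y":10,"z":3,"spin":0},{"x":-2,"y":20,"z":3,"spin":0},{"x":-3,"y":30,"z":3,"spin":0},{"x":-3,"y":30,"z":3,"spin":0},{"x":-3,"y":25,"z":3,"spin":0},{"x":-2,"y":18,"z":0,"spin":0},{"x":-1,"y":10,"z":0,"spin":0},{"x":0,"y":5,"z":0,"spin":0},{"x":0,"y":0,"z":0,"spin":0},{"x":0,"y":0,"z":0,"spin":0}]}}

```text
time_s: 21.85
position: [0.5819, -0.0118, 0.2227]
tcp_rot: [[0.992, -0.031, -0.124], [0.125, 0.025, 0.992], [-0.028, -0.999, 0.029]]
force: [-0.1, 0.3, -3.2]
opening: 0.268
```

>>> {"fn": "apply_moves", "kwargs": {"steps": [{"x":0,"y":0,"z":-8,"spin":0},{"x":0,"y":0,"z":-12,"spin":0},{"x":0,"y":0,"z":-10,"spin":0},{"x":0,"y":0,"z":-6,"spin":0},{"x":0,"y":0,"z":-3,"spin":0},{"x":0,"y":0,"z":0,"spin":0},{"x":0,"y":0,"z":0,"spin":0}]}}

```text
time_s: 22.55
position: [0.5816, -0.0152, 0.1782]
tcp_rot: [[0.992, -0.034, -0.119], [0.12, 0.025, 0.992], [-0.03, -0.999, 0.029]]
force: [0.0, -0.1, -0.8]
opening: 0.272
```

```bash
python3 - <<'E'
from ov import *
s=read_state();p=s["position"];print(p)
G=(0,255,0);b=p[2]-.111
x,y=p[0],p[1]
ov("o7",[(.5775,-.0125,.05,.045,G),(x,y,b,.021,(255,0,0))],(225,130,85,95),du=(-1,0),k=6)
ov("o7t",[(.5775,-.0125,.05,.045,G)],(205,140,80,75),n="top",k=6)
E
```

```text
[ 0.58162104 -0.01523952  0.17823389]
```

View pics/o7.png

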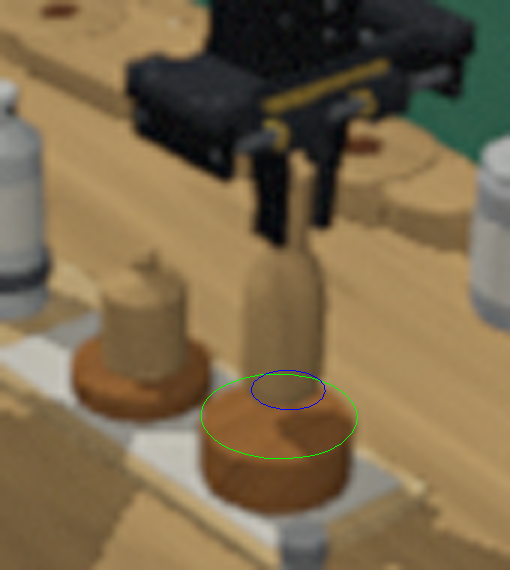

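View pics/o7t.png

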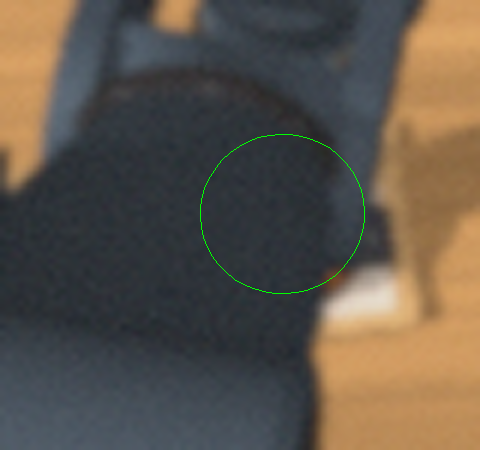

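>>> {"fn": "apply_moves", "kwargs": {"steps": [{"x":-1,"y":1,"z":-4,"spin":0},{"x":-1,"y":1,"z":-4,"spin":0},{"x":0,"y":0,"z":-3,"spin":0},{"x":0,"y":0,"z":0,"spin":0},{"x":0,"y":0,"z":0,"spin":0}]}}

```text
time_s: 23.15
position: [0.5801, -0.0128, 0.1677]
tcp_rot: [[0.992, -0.031, -0.12], [0.121, 0.025, 0.992], [-0.028, -0.999, 0.028]]
force: [-0.2, -0.2, -1.9]
opening: 0.272
```

>>> {"fn": "apply_moves", "kwargs": {"steps": [{"x":0,"y":0,"z":-2,"spin":0},{"x":0,"y":0,"z":-1,"spin":0},{"x":0,"y":0,"z":0,"spin":0}]}}

```text
time_s: 23.45
position: [0.5804, -0.0128, 0.1646]
tcp_rot: [[0.992, -0.03, -0.12], [0.121, 0.024, 0.992], [-0.027, -0.999, 0.028]]
force: [-0.2, 0.2, -2.0]
opening: 0.267
```

>>> {"fn": "apply_moves", "kwargs": {"steps": [{"x":0,"y":0,"z":-2,"spin":0},{"x":0,"y":0,"z":0,"spin":0}]}}

```text
time_s: 23.65
position: [0.5804, -0.0129, 0.1625]
tcp_rot: [[0.992, -0.03, -0.12], [0.121, 0.024, 0.992], [-0.027, -0.999, 0.028]]
force: [0.2, 0.4, -1.4]
opening: 0.271
```

>>> {"fn": "apply_moves", "kwargs": {"steps": [{"x":0,"y":0,"z":-2,"spin":0}]}}

```text
time_s: 23.75
position: [0.5807, -0.013, 0.1607]
tcp_rot: [[0.992, -0.03, -0.12], [0.121, 0.024, 0.992], [-0.026, -0.999, 0.028]]
force: [-1.5, -0.1, 10.5]
opening: 0.267
```

```bash
python3 - <<'E'
from ov import *
s=read_state();p=s["position"];print(p,s["force"])
ov("o8",[],(225,130,85,95),du=(-1,0),k=6)
E
```

```text
[ 0.58066167 -0.01296321  0.16069648] [-1.48588213 -0.09093127 10.51876331]
```

View pics/o8.png

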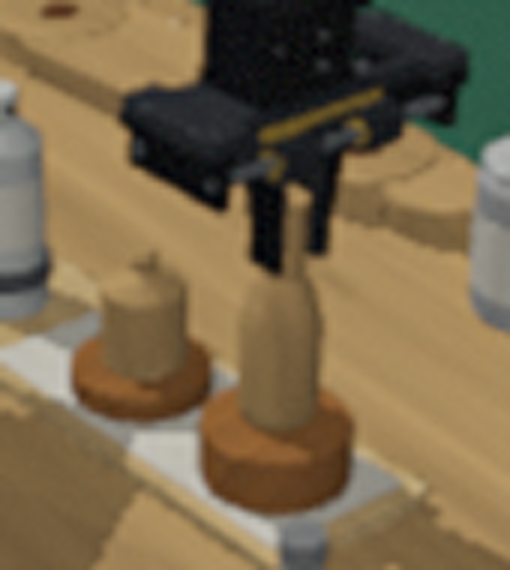

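The vase's foot touches at the plinth centre, leaning only slightly. Releasing it now.

>>> {"fn": "apply_moves", "kwargs": {"steps": [{"x":0,"y":0,"z":0,"spin":0},{"x":0,"y":0,"z":0,"spin":0},{"x":0,"y":0,"z":0,"spin":0},{"x":0,"y":0,"z":0,"spin":0},{"x":0,"y":0,"z":0,"spin":0},{"x":0,"y":0,"z":0,"spin":0},{"x":0,"y":0,"z":0,"spin":0}], "grip": 75}}

```text
time_s: 24.5
position: [0.5815, -0.0131, 0.1616]
tcp_rot: [[0.992, -0.027, -0.12], [0.121, 0.024, 0.992], [-0.024, -0.999, 0.027]]
force: [-0.6, -0.5, 0.1]
opening: 0.807
```

```bash
python3 - <<'E'
from ov import *
s=read_state();p=s["position"];print(p,s["force"])
ov("o9",[],(225,130,85,95),du=(-1,0),k=6)
E
```

```text
[ 0.58152666 -0.01312869  0.161631  ] [-0.63464609 -0.51221812  0.11375265]
```

View pics/o9.png

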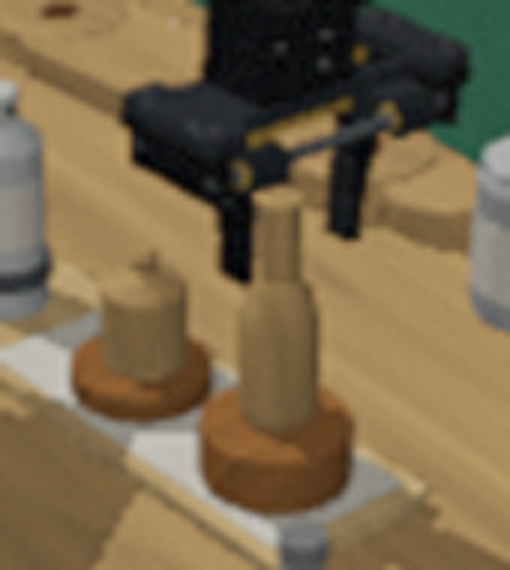

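>>> {"fn": "apply_moves", "kwargs": {"steps": [{"x":-3,"y":0,"z":3,"spin":0},{"x":-2,"y":0,"z":8,"spin":0},{"x":0,"y":0,"z":15,"spin":0},{"x":0,"y":0,"z":20,"spin":0},{"x":0,"y":0,"z":20,"spin":0},{"x":0,"y":0,"z":15,"spin":0},{"x":0,"y":0,"z":10,"spin":0},{"x":0,"y":0,"z":5,"spin":0},{"x":0,"y":0,"z":0,"spin":0},{"x":0,"y":0,"z":0,"spin":0}]}}

```text
time_s: 25.55
position: [0.5736, -0.0128, 0.2642]
tcp_rot: [[0.992, -0.028, -0.12], [0.121, 0.024, 0.992], [-0.025, -0.999, 0.027]]
force: [0.5, -0.8, -0.6]
opening: 0.862
```

```bash
python3 - <<'E'
from ov import *
s=read_state();p=s["position"];print(s["time_s"],p,s["force"])
ov("o10",[],(205,110,105,115),k=5)
E
```

```text
25.55 [ 0.57364401 -0.0127523   0.26418994] [ 0.54069339 -0.77049619 -0.61514315]
```

View pics/o10.png

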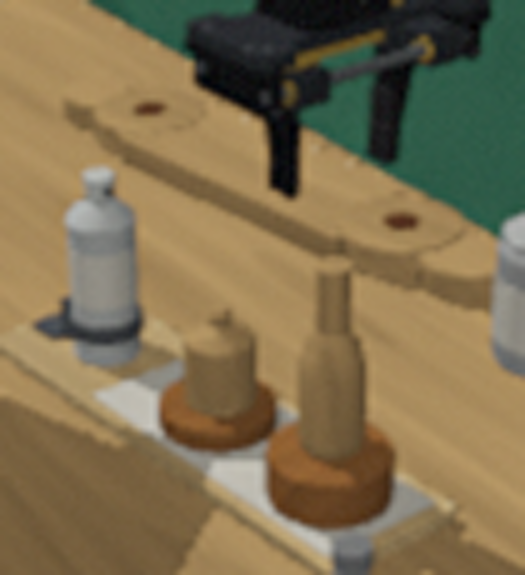

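Both pieces stand upright by themselves. Next I'll close the jaws and go above the cap.

>>> {"fn": "apply_moves", "kwargs": {"steps": [{"x":-1,"y":15,"z":0,"spin":0},{"x":-2,"y":30,"z":0,"spin":0},{"x":-3,"y":40,"z":0,"spin":0},{"x":-3,"y":45,"z":0,"spin":0},{"x":-3,"y":40,"z":0,"spin":0},{"x":-3,"y":35,"z":0,"spin":0},{"x":-2,"y":20,"z":0,"spin":0},{"x":-1,"y":10,"z":0,"spin":0},{"x":0,"y":5,"z":0,"spin":0},{"x":0,"y":0,"z":0,"spin":0},{"x":0,"y":0,"z":0,"spin":0}], "grip": 0}}

```text
time_s: 26.7
position: [0.5477, 0.2417, 0.2559]
tcp_rot: [[0.992, -0.045, -0.118], [0.119, 0.025, 0.993], [-0.041, -0.999, 0.031]]
force: [0.9, 0.0, 1.2]
opening: 0.02
```

>>> {"fn": "apply_moves", "kwargs": {"steps": [{"x":0,"y":3,"z":-10,"spin":0},{"x":0,"y":3,"z":-15,"spin":0},{"x":0,"y":0,"z":-15,"spin":0},{"x":0,"y":0,"z":-10,"spin":0},{"x":0,"y":0,"z":-5,"spin":0},{"x":0,"y":0,"z":0,"spin":0},{"x":0,"y":0,"z":0,"spin":0}]}}

```text
time_s: 27.4
position: [0.5494, 0.2425, 0.1971]
tcp_rot: [[0.993, -0.044, -0.108], [0.109, 0.025, 0.994], [-0.041, -0.999, 0.03]]
force: [-0.3, 0.2, 1.1]
opening: 0.007
```

```bash
python3 - <<'E'
from ov import *
s=read_state();p=s["position"];print(s["time_s"],p,s["force"])
ov("o11",[(p[0],p[1],.164,.0115,(0,255,0))],(190,100,80,70),du=(-1,0),k=8)
ov("o11t",[],(130,140,140,75),n="top",k=5)
E
```

```text
27.4 [0.54942731 0.24246682 0.19708119] [-0.30850035  0.22754278  1.11685869]
```

View pics/o11.png

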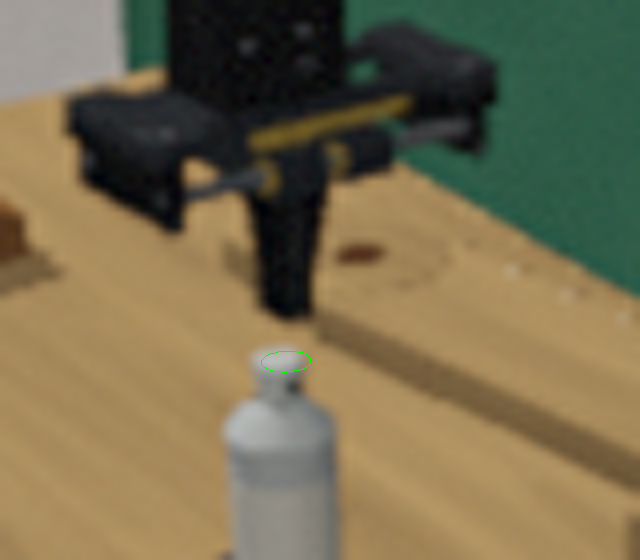

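View pics/o11t.png

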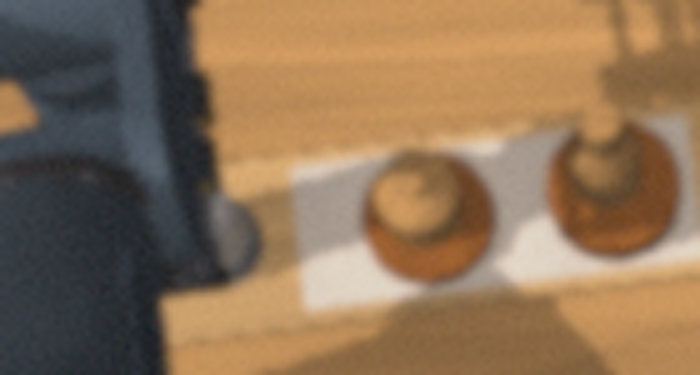

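```bash
python3 - <<'E'
from st import *
ms={}
for n in("side","top"):
    imaging.capture(n)
    for k in("vase","jar"):
        z={"vase":.05,"jar":.03}[k];t={"vase":(.577,-.014),"jar":(.564,.11)}[k]
        g=sil(n,k,*t,z0=z)[0][4:]
        L=[cen(d["mask"]) for d in spotter.cut_out(k,n)]
        if not L: print(n,k,"none");continue
        c=min(L,key=lambda c:np.hypot(*(c-g)));print(n,k,c.round(1),"expected",g.round(1))
        if np.hypot(*(c-g))<12:
            r=least_squares(lambda p:sil(n,k,*p,z0=z)[0][4:]-c,t,diff_step=5e-3);print((r.x*1e3).round(1))
E
```

```text
side vase [270.8 184. ] expected [272.5 184.2]
[573.4  -9.2]
side jar [248.1 182. ] expected [249.3 182.7]
[563.1 117.2]
top vase none
top jar [213.7 180. ] expected [214.1 179.9]
[563.6 111.4]
```

>>> {"fn": "apply_moves", "kwargs": {"steps": [{"x":-1,"y":2,"z":-4,"spin":0},{"x":0,"y":2,"z":-4,"spin":0},{"x":0,"y":0,"z":-4,"spin":0},{"x":0,"y":0,"z":0,"spin":0},{"x":0,"y":0,"z":0,"spin":0}]}}

```text
time_s: 28.3
position: [0.5479, 0.2475, 0.1843]
tcp_rot: [[0.993, -0.044, -0.11], [0.111, 0.025, 0.994], [-0.041, -0.999, 0.03]]
force: [0.4, -0.1, 0.2]
opening: 0.006
```

>>> {"fn": "apply_moves", "kwargs": {"steps": [{"x":0,"y":0,"z":-4,"spin":0},{"x":0,"y":0,"z":-4,"spin":0},{"x":0,"y":0,"z":-2,"spin":0},{"x":0,"y":0,"z":0,"spin":0}]}}

```text
time_s: 28.7
position: [0.5479, 0.2474, 0.1732]
tcp_rot: [[0.993, -0.044, -0.109], [0.11, 0.025, 0.994], [-0.041, -0.999, 0.03]]
force: [-0.2, 0.0, 0.0]
opening: 0.01
```

>>> {"fn": "apply_moves", "kwargs": {"steps": [{"x":0,"y":0,"z":-3,"spin":0},{"x":0,"y":0,"z":-3,"spin":0}]}}

```text
time_s: 28.9
position: [0.5482, 0.2474, 0.1679]
tcp_rot: [[0.993, -0.043, -0.109], [0.11, 0.025, 0.994], [-0.04, -0.999, 0.03]]
force: [-1.3, -0.5, 4.7]
opening: 0.002
```

>>> {"fn": "apply_moves", "kwargs": {"steps": [{"x":0,"y":0,"z":-2,"spin":0},{"x":0,"y":0,"z":-2,"spin":0},{"x":0,"y":0,"z":-2,"spin":0}]}}

```text
time_s: 29.2
position: [0.5483, 0.2474, 0.1663]
tcp_rot: [[0.993, -0.042, -0.11], [0.111, 0.025, 0.993], [-0.039, -0.999, 0.03]]
force: [-3.6, -1.2, 13.1]
opening: 0.002
```

>>> {"fn": "apply_moves", "kwargs": {"steps": [{"x":0,"y":0,"z":-2,"spin":0},{"x":0,"y":0,"z":-2,"spin":0},{"x":0,"y":0,"z":-2,"spin":0}]}}

```text
time_s: 29.5
position: [0.5482, 0.2474, 0.1664]
tcp_rot: [[0.993, -0.04, -0.111], [0.112, 0.025, 0.993], [-0.037, -0.999, 0.029]]
force: [-3.0, -1.0, 11.8]
opening: 0.006
```

The cap is bottomed out: about 12 N and z no longer moving. I'll hold it there a bit longer and then retreat.

>>> {"fn": "apply_moves", "kwargs": {"steps": [{"x":0,"y":0,"z":-2,"spin":0},{"x":0,"y":0,"z":-2,"spin":0},{"x":0,"y":0,"z":-2,"spin":0},{"x":0,"y":0,"z":-2,"spin":0},{"x":0,"y":0,"z":-2,"spin":0},{"x":0,"y":0,"z":-2,"spin":0}]}}

```text
time_s: 30.1
position: [0.5481, 0.2474, 0.1664]
tcp_rot: [[0.993, -0.035, -0.113], [0.114, 0.025, 0.993], [-0.032, -0.999, 0.029]]
force: [-3.1, -1.6, 12.7]
opening: 0.003
```

>>> {"fn": "apply_moves", "kwargs": {"steps": [{"x":0,"y":0,"z":5,"spin":0},{"x":0,"y":0,"z":10,"spin":0},{"x":0,"y":0,"z":20,"spin":0},{"x":0,"y":0,"z":30,"spin":0},{"x":0,"y":0,"z":30,"spin":0},{"x":0,"y":0,"z":20,"spin":0},{"x":0,"y":0,"z":10,"spin":0},{"x":0,"y":0,"z":0,"spin":0},{"x":0,"y":0,"z":0,"spin":0}]}}

```text
time_s: 31.0
position: [0.5474, 0.2471, 0.2957]
tcp_rot: [[0.993, -0.035, -0.112], [0.113, 0.025, 0.993], [-0.032, -0.999, 0.029]]
force: [0.7, -0.2, -0.0]
opening: 0.003
```

```bash
python3 - <<'E'
from ov import *
s=read_state();p=s["position"];print(s["time_s"],p,s["force"])
ov("o12",[],(200,110,155,180),k=3)
E
```

```text
31.0 [0.54735237 0.24710234 0.29573577] [ 0.66325739 -0.20836722 -0.01636349]
```

View pics/o12.png

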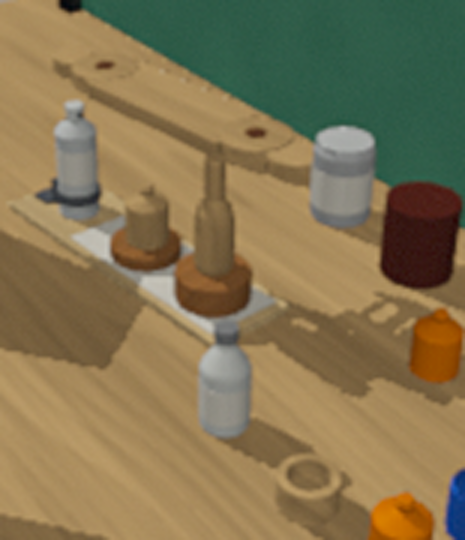

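The vase and jar still stand on their plinths, at about (215,240) and (147,225) in the crop. The cap is up at (74,108), the glue bottle and holder are undisturbed, and the arm is clear.

```bash
python3 -c "
from rig import job
print(job.hand_in())"
```

```text
the job is handed in; nothing more can be done
None
```

The jar is standing on the lower plinth and the vase on the higher one. I set both down gently and released them before pressing the cap, then handed the job in at about 31 s of the 69 s limit.

- **Cap press:** I held the cap against its stop for about 0.9 s at 12–13 N. A full press needs 5.6 N, and the height stopped changing. I then backed off to 130 mm above the pressed position.
- **Final picture:** both pieces are upright near the centres of their plinths, the cap looks up again, and the glue bottle and holder look undisturbed. The sanding block was outside that last crop, but the arm never went near it.
- **Jar position:** the top camera puts it at (564, 111) mm, about 3 mm from the plinth centre fitted from the same camera.
- **Disagreements:**
  - The side camera put things about 1 px (4–6 mm) from the top camera's estimates; the limits are 20 and 25 mm.
  - The detector didn't find the vase on its plinth in the top view. I checked it by the side view, where the detector put it about 6 mm from where I expected it, and by eye in the top picture.
- **Slight lean:** the vase leaned by about 0.05 rad in the grip as I set it down, and stood upright once released.

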